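Bank the chip stage against the flip stop

TASK

Bring the chip stage back to its measuring position on the breadboard: swing the hinged flag of the flip stop fully down in front of the fence, then slide the stage along the fence until its end butts against the adjusting screw in the flag, and press it home there with a short, steady push of 8 to 15 N; let go and leave it lying flush on the fence and touching the screw. Keep the plate flat on the board, never press it on fence or stop with more than 20 N (the stop is only clamped on and would creep), do not shift the stop, and leave the lens, the sensor head and the post clamp alone.

Things in the scene. Friction and masses are not known exactly. Their poses are not given: they have to be found in the camera images.
- board: Aluminium breadboard 300 x 450 x 12.7 mm (x, y, z), 25 mm hole grid, fixed flat on the bench (z = 0), placed and turned (up to 0.2 rad) anew each episode. Origin: centre of its underside; top at z = 12.7 mm. Its x, y are meant below by 'board x, y'.
- fence: Straight aluminium fence bolted on the board's far side: 440 mm along board y, 20 mm thick, 30 mm high above the board's top. Origin: on its flat working face (which looks to -x and lies at board x = +85 mm), at mid length, at the board's top. Axes as the board's: x into the fence, y along it towards the stop.
- carriage: Black carriage of the flip stop, 26 x 50 mm saddle on top of the fence, clamp knob behind, up to 52 mm above the board's top; carries the flag. Origin: on the fence-face plane, board-top height, at the stop face's y; axes as the board's. Stands at board y 50 to 140 mm, new each episode. Held by friction only (slips at about 60 N); must stay there.
- flag_hinge (a point): Centre of the flag's hinge, on the carriage: 8 mm behind (+x) the fence face, 46 mm above the board's top, in the flag's mid plane, 8 mm to +y of the stop face. The hinge axis runs along board y.
- flag_tip (a point): On the flag: centre of the leg's free end. Flag down: 40 mm in front (-x) of the hinge and 43 mm below it. Flag at 1.57 rad: 43 mm in front and 40 mm above. Swing the leg down about the hinge, then press on top of the level arm until it stops. The adjusting screw crosses the leg 6 mm from this end, along y; its head is on the +y side.
- flag (a joint): Flag angle, rad: 0 = fully down on a rigid end stop, grows as it swings up and back; starts 1.5 to 1.9. Steel L, 16 mm wide (y). Down: level arm 8 mm thick reaches 46 mm to -x at hinge height; its leg, 12 mm thick in x, hangs 34 to 46 mm in front of the hinge to 3 mm above the board. Stiff hinge (0.07 N m), stays where left.
- stop_face (a point): Foot of the stop when the flag is down: on the leg's -y face, 32 mm in front of the fence face, 9 mm above the board's top; fixed to the carriage, axes as the board's. An 8 mm adjusting screw, flat-ended, juts out of the leg here towards -y: by 4 to 26 mm, set anew each episode and not reported. The stage, coming from -y, butts on the screw's end.
- chip_stage: Chip stage, loose on the board, 0.4 to 0.75 kg: base plate 80 x 110 x 12 mm (x, y, z); on its middle a black block 56 x 60 mm up to 33 mm and a white chip socket, in all 41 mm high. Origin: centre of underside. The plate's 12 mm high edges are free to push on. Starts at the board's -y half, up to 6.5 cm off the fence, turned up to 0.25 rad; slides easily (1 to 3 N).
- lead_corner (a point): Corner of the base plate that is to end at fence and flag: x = +40, y = +55 mm in the stage's frame, at half the plate's thickness (6 mm).
- tail_corner (a point): The other corner of the edge that is to lie on the fence: x = +40, y = -55 mm, z = 6 mm in the stage's frame.
- lens_post: Bystander: lens in a 29 mm black ring on a steel post with a 32 mm round foot, 68 mm high. Origin: centre of the underside.
- sensor_head: Bystander: black round sensor head, 42 mm across, 18 mm high. Origin: centre of the underside.
- post_clamp: Bystander: black clamp block 24 x 24 x 18 mm with a small steel screw. Origin: centre of the underside.
There are look-alikes about, which are no part of the job. What is shaped like the chip_stage but orange or purple is not meant.

How it is judged:
By the outcome, as a careful person would: the job done as asked, in the order asked, and still so for the second after the job is handed in, with the robot touching nothing.
It also fails if it takes over 72 s, if anything falls off the work surface, if the arm or the gripper's body presses on something with over 40 N, if the wrist force passes 120 N, or if a joint passes its speed limit or range.

ROBOT

A 6-joint arm with a two-finger parallel gripper is mounted at the origin on the work surface. World frame = base frame: x ahead of the robot, y to its left, z up, the work surface at z = 0. Lengths are in mm, angles in rad, forces in N, time in s.
With the tool pointing down it reaches from about 225 to 875 mm from the base axis. Payload 3.4 kg.
Tool frame: the origin (TCP) lies midway between the tips of the shut fingers; the grasp point (between the pads) lies 19 mm behind it; z points along the fingers, y is the direction in which the jaws open and shut (so a half turn about z gives the same grasp; the last joint's range is limited). The gripper opens to 85 mm and grips with 20 to 120 N. Pads are 22 mm wide; open, the fingers measure 114 mm over their backs; the gripper's body (76 mm by 85 mm) begins 54 mm behind the grasp point. The pads swing forward as they close: fully open they stand 13 mm farther back than shut.
Start: joints at [-1.363, 0.276, 1.505, -0, 1.361, -0.121], TCP at [185.672, -544.232, 231.328] pointing down, gripper open.
Joint ranges: [-2.89, 2.89], [-0.75, 2.08], [0.22, 2.7], [-1.18, 4.32], [0.11, 2.71], [-2.7, 2.7]. Speed limits (rad/s): [2.57, 2.57, 3.14, 3.14, 3.14, 3.14].

INTERFACE

Orientations are given as a unit quaternion [w, x, y, z].
In Python, from station import readout, vision, robot gives the robot as it stands.
- The arm moves only by the tool servo_tool, never from a script. Its argument "increments" is a list of rows, each an object with "offset": the shift along the tool's x, y, z in mm, a list of three; "yaw": the turn about the tool's z in rad. A call has 1 to 8 rows; each row shifts and turns the commanded pose from where the row before left it, along the tool's axes as they then stand; what a row does not reach is not made up. A row lasts 1/8 s, in which the tool goes at most 62.5 mm and 10.7 degrees, less where a joint would pass 70% of its speed; a pose out of reach is approached as far as the arm can. A call is refused whole if a number of a shift passes 62.5 or a number of a turn 0.188, either way. A call with a gripper value outside its range is refused whole. "jaw" is the gripper's target within -1 to 1 (shut at 1, half-way at 0, fully open at -1), set as the call begins (left out, the last holds). The fingers move at their own pace and stop on an object; "squeeze" is the grip in N (left out, the last holds). Time passes only in rows, so rows that do not move let the fingers close. It gives the time, the measured TCP pose, the force and the opening at its end, in the units of the state.
- readout.read_state(): the state, without advancing time (a new reading comes with each control period).
- vision.camera(name): name is "scene" or "side" or "wrist"; returns the picture (480x640x3 uint8, blue, green, red); there is no depth.
- vision.calibration(name): a dict with "vertical_fov" (degrees; the focal length in pixels is half the picture's height over the tangent of half this angle, whatever the lens; pixels are square), "cx", "cy" (the principal point, pixels), "k1" (the pictures are not rectified: a ray, as slopes to the right and down, at radius r is drawn at 1 + k1 r^2 times it, then the intrinsics apply), "rvec" (rotation vector, rad) and "tvec" (3), from world to camera coordinates, as OpenCV has them. Camera axes: x right, y down, z forward; pixel columns grow to the right and rows downward; lengths in mm; the calibration is good to about 2 mm. A picture is of the moment at which its call begins: read the wrist's pose just before it. calibration takes no time and is no camera call; for the wrist camera it gives the pose at the moment of the call.
- robot.close_job(): hands the job in, once; it reports no verdict.
The state is a dict: "time_s": time; "joint_pos": joint angles; "dq": joint speeds; "tau": joint torques, N m; "tool_pos": TCP position; "eef_rot": TCP orientation; "force": force on the tool from outside, world axes, zero at the start; "ft_torque": the same for the moment, N m; "gripper_width": finger opening in mm.
Only numpy, scipy, OpenCV 4.12 (cv2) and the standard library are available. Lean on these libraries where they do the work, as an engineer would, in place of code of your own. Each camera call takes 0.05 s, during which the arm holds its last target.

## Working session

There is one attempt and no reset: what is moved stays moved. The work goes in short steps, Python scripts to look and compute and a tool call to move; the robot and the scene stay as the last step left them, time stands still between calls to the robot, and variables do not carry over. Pictures are saved under pics/ and viewed, and the job is handed in when it is done.

Besides the shell and the picture viewer there is one more tool, called after ">>>" by a JSON object that holds its "method" and its "body", one argument or row to a line. servo_tool: Moves the arm, as the interface text tells. Its arguments: {"type":"object","properties":{"increments":{"type":"array","items":{"type":"object","properties":{"offset":{"type":"array","items":{"type":"number"}},"yaw":{"type":"number"}}}},"jaw":{"type":"number"},"squeeze":{"type":"number"}},"required":["increments"]}

```bash
ls; mkdir -p pics; cat > h.py <<'E'
import numpy as np, cv2
from station import readout, vision, robot
def K(c,shape=(480,640)):
    f=240/np.tan(np.radians(c['vertical_fov'])/2)
    return np.array([[f,0,c['cx']],[0,f,c['cy']],[0,0,1.]]),np.array([c['k1'],0,0,0,0.])
def proj(c,P):
    k,d=K(c)
    return cv2.projectPoints(np.array(P,float).reshape(-1,3),np.array(c['rvec'],float),np.array(c['tvec'],float),k,d)[0].reshape(-1,2)
def ray(c,uv,z):
    k,d=K(c)
    n=cv2.undistortPoints(np.array(uv,float).reshape(-1,1,2),k,d).reshape(-1,2)
    R=cv2.Rodrigues(np.array(c['rvec'],float))[0]; t=np.array(c['tvec'],float).reshape(3)
    o=-R.T@t; D=np.c_[n,np.ones(len(n))]@R
    return o+D*((z-o[2])/D[:,2])[:,None]
E
python3 - <<'E'
from h import *
for n in ['scene','side','wrist']:
    c=vision.calibration(n); print(n,c)
    cv2.imwrite(f'pics/{n}0.png',vision.camera(n))
print(readout.read_state())
E
```

```text
pics
scene {'vertical_fov': 52.696876414062565, 'cx': 321.3096934871587, 'cy': 235.86419906600275, 'k1': -0.036718238227817716, 'rvec': array([ 2.389716  ,  0.97140636, -0.27085314]), 'tvec': array([-397.5107206 , -338.33345908, 1241.38553129])}
side {'vertical_fov': 52.79438376908118, 'cx': 313.15475176333854, 'cy': 241.66565279511443, 'k1': 0.0382038291175142, 'rvec': array([ 0.91878607, -2.42111204,  1.14263678]), 'tvec': array([423.06902914, 315.12880516, 582.02343766])}
wrist {'vertical_fov': 63.17011531112496, 'cx': 315.3216309754805, 'cy': 239.33404230133132, 'k1': -0.06339722709363438, 'rvec': array([-2.36838555,  1.69360331,  0.23334718]), 'tvec': array([-573.9090531,  -35.9569639,  378.4160486])}
{'time_s': 0.15, 'joint_pos': array([-1.36300860e+00,  2.76441257e-01,  1.50579201e+00,  3.31651541e-05,
        1.36064583e+00, -1.21002200e-01]), 'dq': array([ 1.63665135e-04, -3.28520651e-03, -6.00528103e-03,  3.97270926e-05,
       -6.92521694e-04,  1.47789260e-04]), 'tau': array([ 9.48336601e-04, -4.17147017e+01, -2.46031576e+01, -2.52916479e-04,
        7.57128582e-03, -5.47362475e-06]), 'tool_pos': array([ 185.5988832 , -543.85410238,  230.66328753]), 'eef_rot': array([-6.43314644e-04,  9.86517917e-01,  1.63652023e-01, -1.17019305e-05]), 'force': array([ 0.81264036, -0.55756856, -0.2594902 ]), 'ft_torque': array([ 0.05099679, -0.00488681, -0.02009172]), 'gripper_width': 85.59409791264899}
```

View pics/scene0.png

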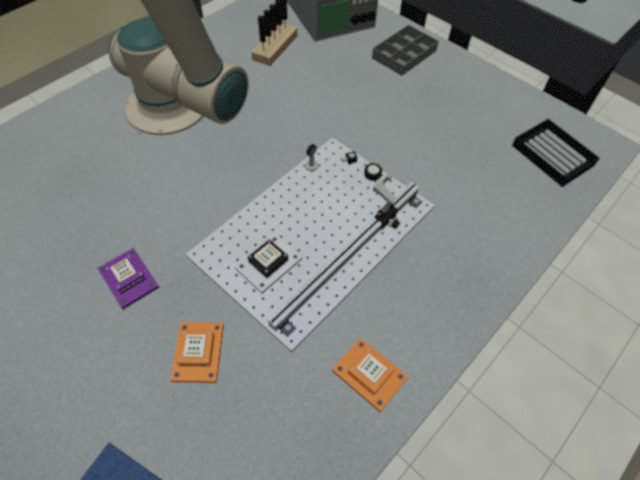

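View pics/side0.png

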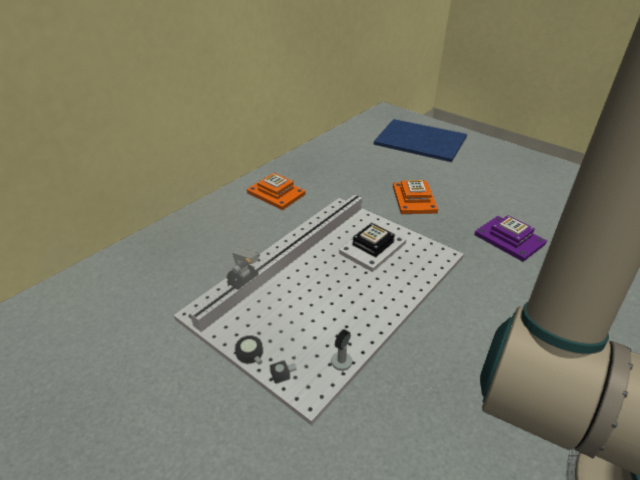

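View pics/wrist0.png

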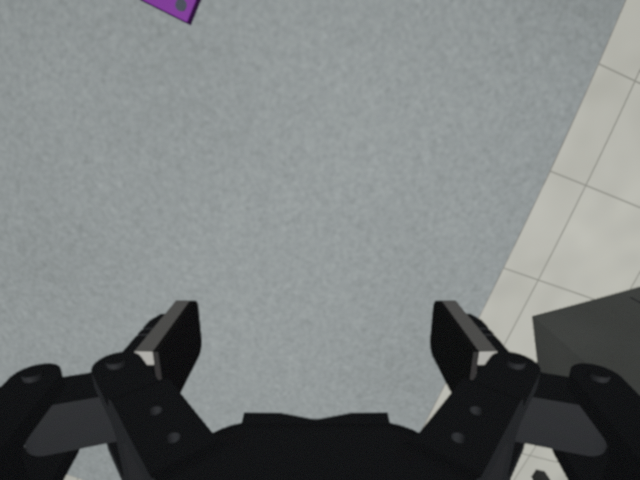

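The scene view shows the board with corners near (188,254), (332,139), (434,206) and (293,349). Stage candidates are the white plate with a black block on the board at (268,262), orange at (197,350) and (370,373), and purple at (128,277). The white and black one is meant: it lies on the board and isn't orange or purple. I'll confirm it in a crop and measure.

```bash
python3 - <<'E'
from h import *
im=cv2.imread('pics/scene0.png'); c=vision.calibration('scene')
for uv in [(188,254),(332,139),(434,206),(293,349)]: print(uv,ray(c,[uv],12.7)[0].round(1))
a=cv2.resize(im[215:360,180:370],None,fx=4.2,fy=4.1,interpolation=cv2.INTER_CUBIC);cv2.imwrite('pics/s_a.png',a)
a=cv2.resize(im[130:250,320:450],None,fx=5,fy=5,interpolation=cv2.INTER_CUBIC);cv2.imwrite('pics/s_b.png',a)
im=cv2.imread('pics/side0.png'); c=vision.calibration('side')
for uv in [(175,317),(311,422),(463,254),(348,192)]: print(uv,ray(c,[uv],12.7)[0].round(1))
a=cv2.resize(im[185:345,170:370],None,fx=4,fy=3.75*4/4,interpolation=cv2.INTER_CUBIC);cv2.imwrite('pics/d_a.png',a)
E
```

```text
(188, 254) [ 408.6 -240.9   12.7]
(332, 139) [394.7 200.2  12.7]
(434, 206) [691.8 210.3  12.7]
(293, 349) [ 704.3 -231.7   12.7]
(175, 317) [679.1 216.6  12.7]
(311, 422) [385.6 207.5  12.7]
(463, 254) [ 400.6 -240.1   12.7]
(348, 192) [ 696.6 -263.1   12.7]
```

View pics/s_a.png

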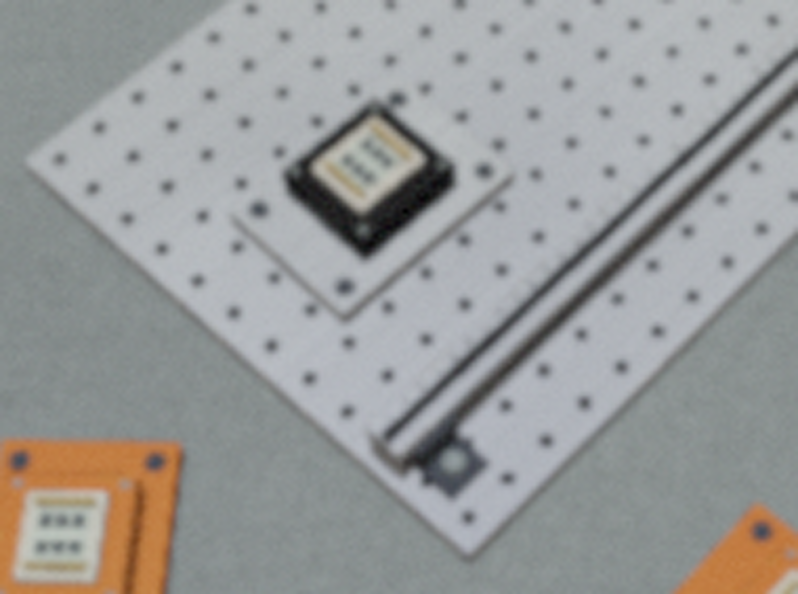

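View pics/s_b.png

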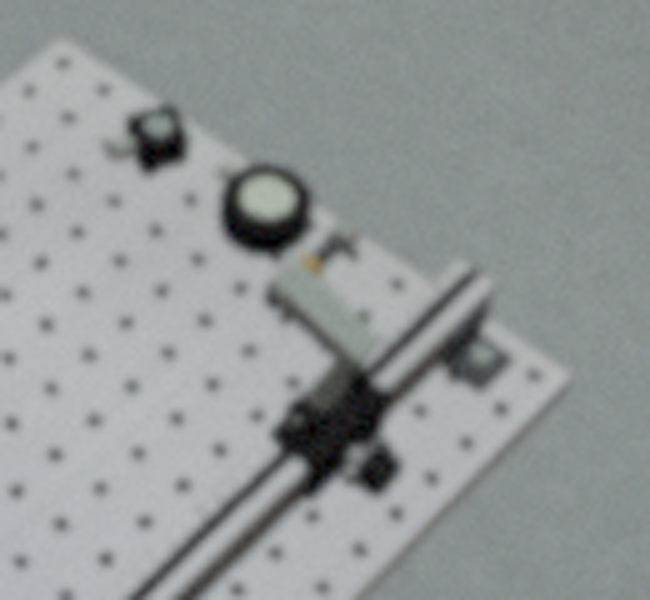

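View pics/d_a.png

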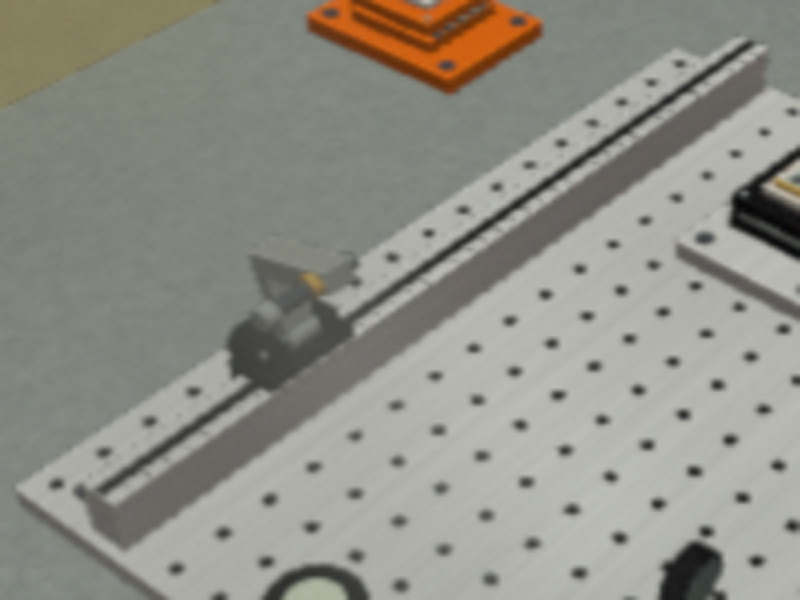

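The crops confirm the stage is the white plate with a black block at scene (268,258). The flag is up, at about scene (380,190). Next I fit the board pose from the hole grid.

```bash
cat >> h.py <<'E'
from scipy.optimize import least_squares
from scipy.spatial import cKDTree
def blobs(im):
    g=cv2.cvtColor(im,cv2.COLOR_BGR2GRAY).astype(np.float32)
    g=cv2.resize(g,None,fx=4,fy=4,interpolation=cv2.INTER_CUBIC)
    b=cv2.GaussianBlur(g,(0,0),16)-cv2.GaussianBlur(g,(0,0),2)
    m=(b>14).astype(np.uint8)
    n,l,s,ce=cv2.connectedComponentsWithStats(m)
    ok=(s[:,4]>25)&(s[:,4]<700)&(s[:,2]<40)&(s[:,3]<40)
    return (ce[ok]+.5)/4-.5
def fitboard(c,im,p0):
    B=blobs(im); T=cKDTree(B)
    gx,gy=np.meshgrid(np.arange(12)*25-137.5,np.arange(18)*25-212.5); G=np.c_[gx.ravel(),gy.ravel()]
    p=np.array(p0,float)
    def W(p,G):
        cs,s=np.cos(p[2]),np.sin(p[2]); return np.c_[p[0]+cs*G[:,0]-s*G[:,1],p[1]+s*G[:,0]+cs*G[:,1],np.full(len(G),12.7)]
    for tol in [5,4,3,2,1.5,1.5]:
        d,i=T.query(proj(c,W(p,G))); k=d<tol
        p=least_squares(lambda q:(proj(c,W(q,G[k]))-B[i[k]]).ravel(),p,x_scale=[1,1,.01],loss='soft_l1').x
    return p,k.sum(),d[k].mean()
def b2w(p,X):
    X=np.array(X,float).reshape(-1,3);cs,s=np.cos(p[2]),np.sin(p[2])
    return np.c_[p[0]+cs*X[:,0]-s*X[:,1],p[1]+s*X[:,0]+cs*X[:,1],X[:,2]]
def w2b(p,X):
    X=np.array(X,float).reshape(-1,3);cs,s=np.cos(p[2]),np.sin(p[2]);d=X[:,:2]-p[:2]
    return np.c_[cs*d[:,0]+s*d[:,1],-s*d[:,0]+cs*d[:,1],X[:,2]]
E
python3 - <<'E'
from h import *
for n,p0 in [('scene',[549,-16,.03]),('side',[541,-20,.035])]:
    c=vision.calibration(n); im=cv2.imread(f'pics/{n}0.png')
    p,k,d=fitboard(c,im,p0); print(n,p,k,d)
    if n=='scene':
        uv=[(180+x/4.2,215+y/4.1) for x,y in [(514,177),(345,312),(232,212)]]
        print(w2b(p,ray(c,uv,24.7)).round(1))
        for z in (24.7,):
            pass
E
```

```text
scene [ 5.46440841e+02 -1.51775011e+01  3.11613532e-02] 159 0.13535428783778308
[[  37.3  -76.    24.7]
 [  31.2 -181.3   24.7]
 [ -46.2 -179.9   24.7]]
side [ 5.43792961e+02 -1.38264956e+01  3.13411624e-02] 145 0.1638989096698003
```

```bash
cat >> h.py <<'E'
from scipy.spatial.transform import Rotation as Rot
P=np.array([545.1,-14.5,.0312])
def Rt(s): q=s['eef_rot']; return Rot.from_quat([q[1],q[2],q[3],q[0]])
def plan(target,yawdir=None,s=None):
    """target world mm; yawdir: wanted world angle of tool y. prints total tool-axis offset (current axes) and yaw"""
    s=s or readout.read_state(); R=Rt(s).as_matrix()
    o=R.T@(np.array(target)-s['tool_pos']); ya=np.arctan2(R[1,1],R[0,1])
    print('tool_pos',s['tool_pos'].round(1),'F',s['force'].round(1),'ya',round(ya,3),'tilt',R[:2,2].round(3),'t',s['time_s'])
    print('offset now-axes',o.round(1)); 
    if yawdir is not None:
        d=(yawdir-ya+np.pi)%(2*np.pi)-np.pi; print('yaw',-d)
        c,sn=np.cos(yawdir),np.sin(yawdir); Rn=np.array([[-sn,c,0],[c,sn,0],[0,0,-1]]).T
        Rn=np.c_[[-sn,c,0],[c,sn,0],[0,0,-1]]
        print('offset at final yaw',(Rn.T@(np.array(target)-s['tool_pos'])).round(1))
E
python3 - <<'E'
from h import *
s=readout.read_state(); c=vision.calibration('wrist')
R=cv2.Rodrigues(c['rvec'])[0]; cam=-R.T@c['tvec']
Rw=Rt(s).as_matrix()
print('cam in tool',Rw.T@(cam-s['tool_pos']),'cam axes in tool\n',(Rw.T@R.T).round(3))
sc=vision.calibration('scene'); Q=np.array([546.44,-15.18,.0312])
for n,uv,z in [('lens',(312,165),20),('clamp',(351,156),30),('sensor',(373,171),30),('carriage',(386,214),60)]: print(n,w2b(Q,ray(sc,[uv],z)).round(0))
print(b2w(P,[[50,90,80]]))
plan(b2w(P,[[50,90,250]])[0],.0312)
E
```

```text
cam in tool [  67.29274272   -0.49347952 -142.95369241] cam axes in tool
 [[ 0.    -0.963 -0.269]
 [ 1.     0.     0.001]
 [-0.    -0.269  0.963]]
lens [[-119.  121.   20.]]
clamp [[-66. 196.  30.]]
sensor [[ -1. 195.  30.]]
carriage [[105. 100.  60.]]
[[592.26812152  77.01594567  80.        ]]
tool_pos [ 185.6 -543.9  230.7] F [ 0.8 -0.6 -0.3] ya -1.242 tilt [-0.     0.001] t 0.15
offset now-axes [ 585.4 -456.3  -18.6]
yaw -1.2732132246553967
offset at final yaw [607.9 425.8 -19.3]
```

```bash
python3 - <<'E'
from h import *
s=readout.read_state();t=b2w(P,[[60,60,255]])[0]; print(t)
N=13; d=(t-s['tool_pos'])/N
for i in range(N):
    a=-1.242+1.273/N*i; print(np.round([-np.sin(a)*d[0]+np.cos(a)*d[1], np.cos(a)*d[0]+np.sin(a)*d[1], -d[2]],1), -round(1.273/N,4))
E
```

```text
[603.19910287  47.34249547 255.        ]
[ 45.1 -32.7  -1.9] -0.0979
[ 48.1 -28.1  -1.9] -0.0979
[ 50.6 -23.3  -1.9] -0.0979
[ 52.6 -18.2  -1.9] -0.0979
[ 54.1 -13.   -1.9] -0.0979
[55.2 -7.6 -1.9] -0.0979
[55.6 -2.2 -1.9] -0.0979
[55.6  3.3 -1.9] -0.0979
[55.   8.7 -1.9] -0.0979
[53.9 14.  -1.9] -0.0979
[52.3 19.2 -1.9] -0.0979
[50.1 24.2 -1.9] -0.0979
[47.5 29.  -1.9] -0.0979
```

>>> {"method": "servo_tool", "body": {
  "increments": [
    {"offset": [45, -33, -2], "yaw": -0.098},
    {"offset": [48, -28, -2], "yaw": -0.098},
    {"offset": [50, -23, -2], "yaw": -0.098},
    {"offset": [53, -18, -2], "yaw": -0.098},
    {"offset": [54, -13, -2], "yaw": -0.098},
    {"offset": [55, -8, -2], "yaw": -0.098},
    {"offset": [56, -2, -2], "yaw": -0.098}
  ],
  "jaw": 1,
  "squeeze": 40
}}

```text
time_s: 1.02
tool_pos: [410.9, -224.3, 245.3]
eef_rot: [0.0, 0.873, 0.487, 0.0]
force: [0.1, -0.4, 0.3]
gripper_width: 0.1
```

>>> {"method": "servo_tool", "body": {
  "increments": [
    {"offset": [56, 3, -2], "yaw": -0.098},
    {"offset": [55, 9, -2], "yaw": -0.098},
    {"offset": [54, 14, -2], "yaw": -0.098},
    {"offset": [52, 19, -2], "yaw": -0.098},
    {"offset": [50, 24, -2], "yaw": -0.098},
    {"offset": [47, 29, -2], "yaw": -0.097},
    {"offset": [0, 0, 0], "yaw": 0},
    {"offset": [0, 0, 0], "yaw": 0}
  ]
}}

```text
time_s: 2.02
tool_pos: [601.9, 46.5, 256.6]
eef_rot: [-0.0, 0.696, 0.718, -0.001]
force: [-0.3, -0.4, -0.2]
gripper_width: -0.1
```

```bash
python3 - <<'E'
from h import *
plan(b2w(P,[[60,60,255]])[0],.0312)
c=vision.calibration('wrist'); im=vision.camera('wrist'); cv2.imwrite('pics/w1.png',im)
import pickle; pickle.dump(c,open('w1.pkl','wb'))
p=fitboard(c,im,P); print(p)
E
```

```text
tool_pos [601.9  46.5 256.6] F [-0.3 -0.4 -0.2] ya 0.031 tilt [-0.002 -0.001] t 2.025
offset now-axes [0.8 1.3 1.6]
yaw -6.363294267197617e-05
offset at final yaw [0.8 1.3 1.6]
(array([ 5.44123438e+02, -1.43754756e+01,  3.15855289e-02]), np.int64(120), np.float64(0.14798328151221588))
```

View pics/w1.png

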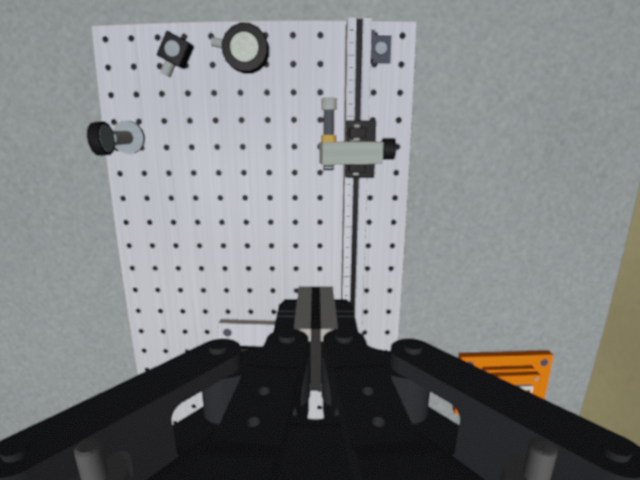

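```bash
python3 - <<'E'
from h import *
import pickle; c=pickle.load(open('w1.pkl','rb')); im=cv2.imread('pics/w1.png')
for uv,z in [((322,141),105),((322,165),105),((383,141),105),((383,165),105),((329,170),99),((329,98),99),((347,121),64),((347,178),64),((375,178),64),((375,121),64)]: print(uv,z,w2b(P,ray(c,[uv],z)).round(1))
cv2.imwrite('pics/w1c.png',cv2.resize(im[85:190,290:410],None,fx=5.5,fy=5.5,interpolation=cv2.INTER_CUBIC))
E
```

```text
(322, 141) 105 [[ 62.4 120.  105. ]]
(322, 165) 105 [[ 62.5 102.5 105. ]]
(383, 141) 105 [[107.3 120.2 105. ]]
(383, 165) 105 [[108.  102.6 105. ]]
(329, 170) 99 [[67.9 98.2 99. ]]
(329, 98) 99 [[ 67.5 150.7  99. ]]
(347, 121) 64 [[ 83.6 135.2  64. ]]
(347, 178) 64 [[84.6 88.  64. ]]
(375, 178) 64 [[108.6  88.1  64. ]]
(375, 121) 64 [[106.9 135.3  64. ]]
```

View pics/w1c.png

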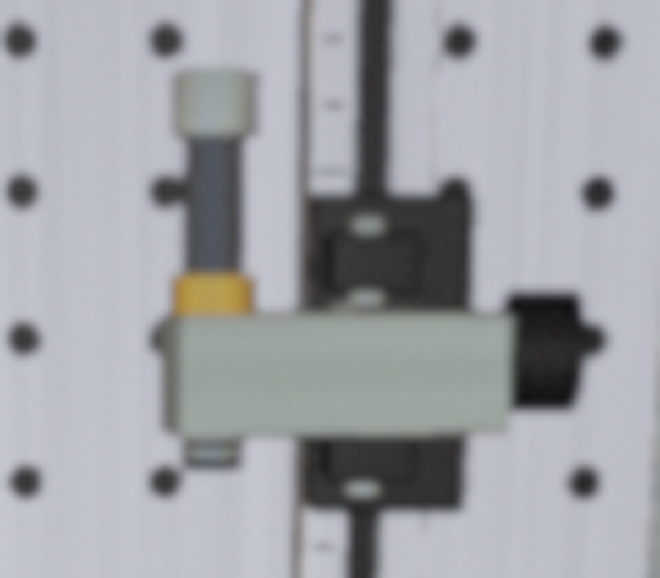

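```bash
sed -i 's/^P=.*/P=np.array([544.8,-14.5,.0313])/' h.py; python3 - <<'E'
from h import *
plan(b2w(P,[[61,109,140]])[0],.0313)
E
```

```text
tool_pos [601.7  46.  256.9] F [-0.  -0.6 -0.7] ya 0.03 tilt [-0.001 -0.001] t 2.075
offset now-axes [ 50.4   2.3 116.8]
yaw -0.0011048579311276896
offset at final yaw [ 50.3   2.2 116.9]
```

>>> {"method": "servo_tool", "body": {
  "increments": [
    {"offset": [50, 2, 0], "yaw": 0},
    {"offset": [0, 0, 58], "yaw": 0},
    {"offset": [0, 0, 57], "yaw": 0},
    {"offset": [0, 0, 10], "yaw": 0},
    {"offset": [0, 0, 10], "yaw": 0},
    {"offset": [0, 0, 10], "yaw": 0},
    {"offset": [0, 0, 10], "yaw": 0},
    {"offset": [0, 0, 0], "yaw": 0}
  ]
}}

```text
time_s: 3.08
tool_pos: [597.0, 96.3, 105.4]
eef_rot: [-0.003, 0.696, 0.718, -0.004]
force: [-4.2, -0.1, 5.7]
gripper_width: 0.1
```

```bash
python3 - <<'E'
from h import *
plan(b2w(P,[[61,109,66]])[0],.0313)
cv2.imwrite('pics/w2.png',vision.camera('wrist')); a=vision.camera('side');cv2.imwrite('pics/d2.png',cv2.resize(a[185:345,170:370],None,fx=4,fy=3.75,interpolation=cv2.INTER_CUBIC))
E
```

```text
tool_pos [597.   96.3 105.4] F [-4.2 -0.1  5.7] ya 0.031 tilt [-0.01  -0.001] t 3.075
offset now-axes [-0.1  5.7 39.3]
yaw -1.0171859106566927e-05
offset at final yaw [-0.1  5.3 39.4]
```

View pics/w2.png

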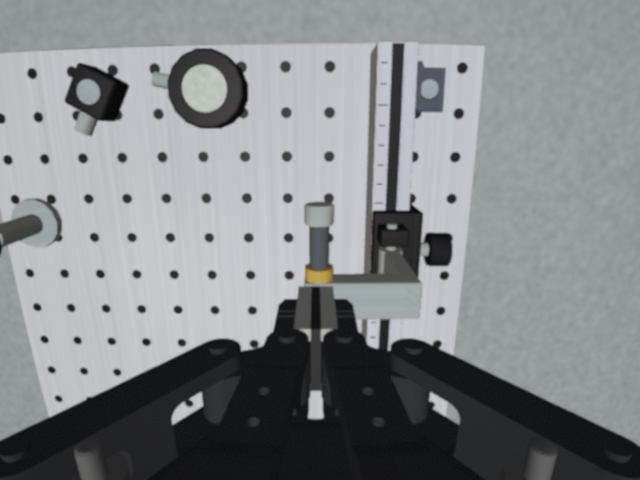

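View pics/d2.png

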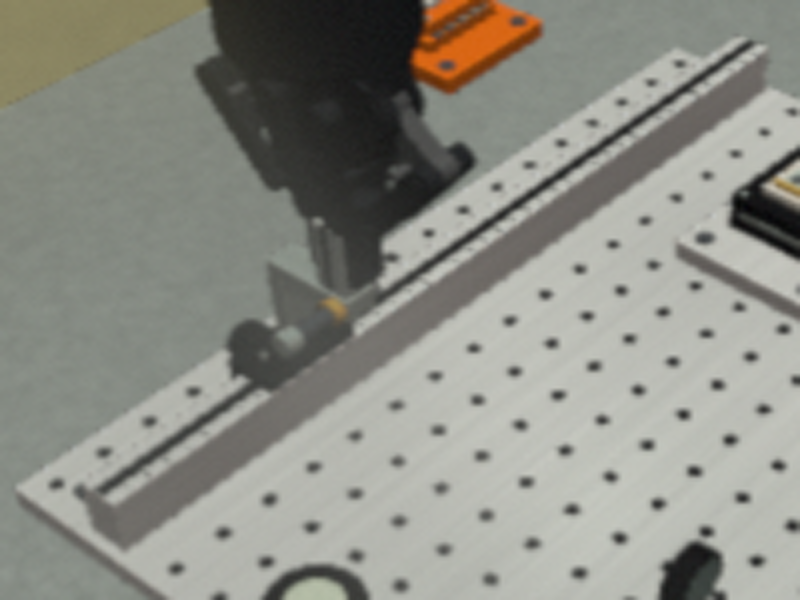

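>>> {"method": "servo_tool", "body": {
  "increments": [
    {"offset": [0, 1, 8], "yaw": 0},
    {"offset": [0, 1, 8], "yaw": 0},
    {"offset": [0, 1, 8], "yaw": 0},
    {"offset": [0, 1, 8], "yaw": 0},
    {"offset": [0, 0, 4], "yaw": 0},
    {"offset": [0, 0, 0], "yaw": 0}
  ]
}}

```text
time_s: 3.92
tool_pos: [575.8, 95.9, 60.6]
eef_rot: [-0.022, 0.695, 0.718, -0.024]
force: [-44.9, -1.8, 10.5]
gripper_width: -0.4
```

```bash
python3 - <<'E'
from h import *
plan(b2w(P,[[61,109,66]])[0],.0313)
cv2.imwrite('pics/w3.png',vision.camera('wrist')); a=vision.camera('side');cv2.imwrite('pics/d3.png',cv2.resize(a[185:345,170:370],None,fx=4,fy=3.75,interpolation=cv2.INTER_CUBIC))
E
```

```text
tool_pos [575.8  95.9  60.6] F [-44.9  -1.8  10.5] ya 0.032 tilt [-0.065 -0.003] t 3.925
offset now-axes [-0.4 26.2 -7.1]
yaw 0.0008406163873457828
offset at final yaw [-0.4 26.6 -5.4]
```

View pics/w3.png

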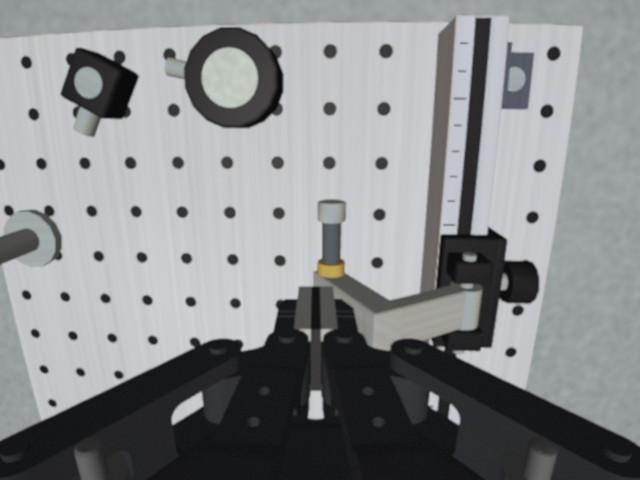

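View pics/d3.png

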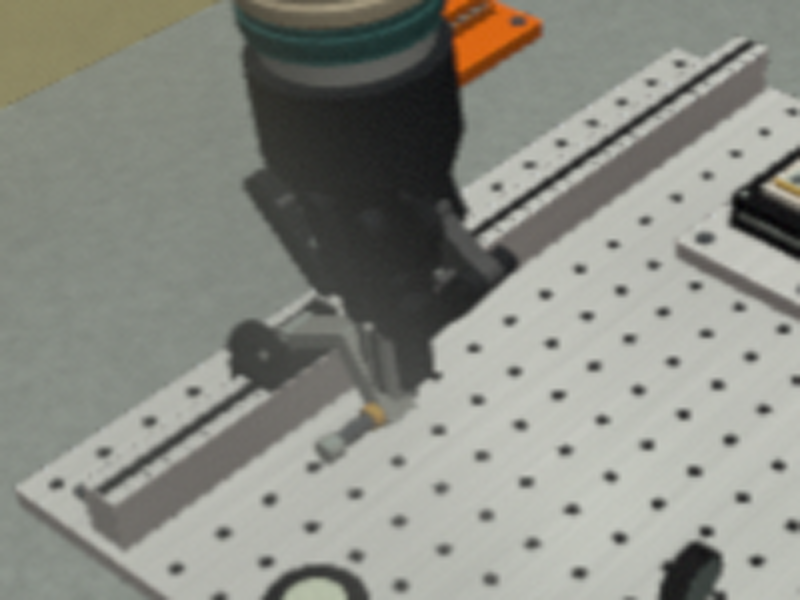

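>>> {"method": "servo_tool", "body": {
  "increments": [
    {"offset": [0, -15, 0], "yaw": 0},
    {"offset": [0, -15, -2], "yaw": 0},
    {"offset": [0, -5, -10], "yaw": 0},
    {"offset": [0, 0, -30], "yaw": 0},
    {"offset": [0, 0, -20], "yaw": 0},
    {"offset": [0, 0, 0], "yaw": 0}
  ]
}}

```text
time_s: 4.78
tool_pos: [575.5, 95.9, 131.7]
eef_rot: [0.003, 0.696, 0.718, 0.003]
force: [0.4, -0.1, -1.0]
gripper_width: -0.3
```

```bash
python3 - <<'E'
from h import *
plan(b2w(P,[[65,110,95]])[0],.0313)
c=vision.calibration('wrist');im=vision.camera('wrist')
print(fitboard(c,im,P))
cv2.imwrite('pics/w4.png',im)
E
```

```text
tool_pos [575.5  95.9 131.7] F [ 0.4 -0.1 -1. ] ya 0.031 tilt [0.009 0.   ] t 4.775
offset now-axes [ 0.7 30.6 37. ]
yaw -0.0004557231887760693
offset at final yaw [ 0.7 30.9 36.7]
(array([ 5.45549016e+02, -1.34807027e+01,  2.42362066e-02]), np.int64(5), np.float64(0.7484722260321814))
```

View pics/w4.png

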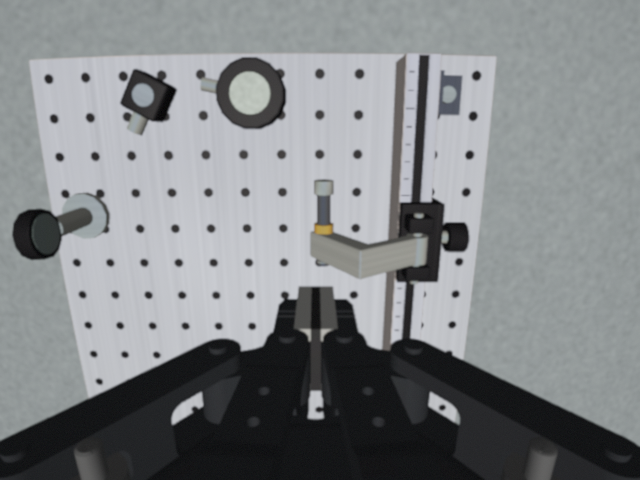

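>>> {"method": "servo_tool", "body": {
  "increments": [
    {"offset": [1, 30, 0], "yaw": 0},
    {"offset": [0, 0, 15], "yaw": 0},
    {"offset": [0, 0, 15], "yaw": 0},
    {"offset": [0, 0, 7], "yaw": 0},
    {"offset": [0, 0, 7], "yaw": 0},
    {"offset": [0, 0, 7], "yaw": 0},
    {"offset": [0, 0, 7], "yaw": 0},
    {"offset": [0, 0, 0], "yaw": 0}
  ]
}}

```text
time_s: 5.82
tool_pos: [601.9, 97.7, 69.7]
eef_rot: [-0.0, 0.696, 0.718, -0.0]
force: [0.0, 0.4, -0.3]
gripper_width: 0.2
```

>>> {"method": "servo_tool", "body": {
  "increments": [
    {"offset": [0, 0, 3], "yaw": 0},
    {"offset": [0, 0, 2], "yaw": 0},
    {"offset": [0, 0, 2], "yaw": 0},
    {"offset": [0, 0, 2], "yaw": 0},
    {"offset": [0, 0, 0], "yaw": 0}
  ]
}}

```text
time_s: 6.45
tool_pos: [601.8, 97.7, 62.6]
eef_rot: [0.0, 0.696, 0.718, 0.0]
force: [-2.4, 0.5, 8.6]
gripper_width: -0.3
```

```bash
python3 - <<'E'
from h import *
plan(b2w(P,[[65,110,62]])[0],.0313)
c=vision.calibration('wrist');im=vision.camera('wrist')
cv2.imwrite('pics/w5.png',im)
E
```

```text
tool_pos [601.8  97.7  62.6] F [-2.4  0.5  8.6] ya 0.031 tilt [ 0. -0.] t 6.45
offset now-axes [-0.4  4.5  0.6]
yaw -0.00019755681659727742
offset at final yaw [-0.4  4.5  0.6]
```

View pics/w5.png

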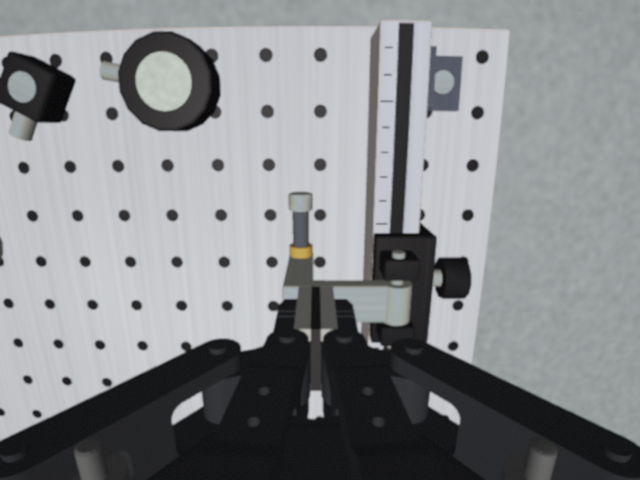

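>>> {"method": "servo_tool", "body": {
  "increments": [
    {"offset": [0, 0, 2], "yaw": 0},
    {"offset": [0, 0, 1], "yaw": 0},
    {"offset": [0, 0, 0], "yaw": 0}
  ]
}}

```text
time_s: 6.88
tool_pos: [601.9, 97.8, 62.3]
eef_rot: [0.001, 0.696, 0.718, 0.001]
force: [-7.2, -0.0, 22.9]
gripper_width: -0.1
```

>>> {"method": "servo_tool", "body": {
  "increments": [
    {"offset": [0, 0, -40], "yaw": 0},
    {"offset": [0, 0, -60], "yaw": 0},
    {"offset": [-50, -10, -30], "yaw": 0},
    {"offset": [-52, -10, -10], "yaw": 0},
    {"offset": [-52, -10, 0], "yaw": 0},
    {"offset": [-52, -10, 0], "yaw": 0},
    {"offset": [-52, -10, 0], "yaw": 0},
    {"offset": [-52, -10, 0], "yaw": 0}
  ]
}}

```text
time_s: 7.88
tool_pos: [551.4, -215.7, 198.3]
eef_rot: [0.0, 0.696, 0.718, 0.0]
force: [0.3, -0.1, 0.3]
gripper_width: 0.0
```

>>> {"method": "servo_tool", "body": {
  "increments": [
    {"offset": [0, 0, 0], "yaw": 0},
    {"offset": [0, 0, 0], "yaw": 0}
  ]
}}

```text
time_s: 8.12
tool_pos: [551.5, -213.7, 198.0]
eef_rot: [-0.0, 0.696, 0.718, 0.0]
force: [0.2, 0.4, -0.2]
gripper_width: -0.0
```

```bash
python3 - <<'E'
from h import *
import pickle
plan(b2w(P,[[-70,-128,17]])[0],.0313)
c=vision.calibration('wrist');im=vision.camera('wrist');pickle.dump(c,open('w6.pkl','wb'))
cv2.imwrite('pics/w6.png',im); print(fitboard(c,im,P))
im=vision.camera('scene'); cv2.imwrite('pics/s6.png',im); cv2.imwrite('pics/s6c.png',cv2.resize(im[130:300,240:450],None,fx=3.8,fy=3.5,interpolation=cv2.INTER_CUBIC))
im=vision.camera('side');cv2.imwrite('pics/d6.png',cv2.resize(im[185:345,170:370],None,fx=4,fy=3.75,interpolation=cv2.INTER_CUBIC))
E
```

```text
tool_pos [ 551.5 -213.7  198. ] F [ 0.2  0.4 -0.2] ya 0.03 tilt [-0.     0.001] t 8.125
offset now-axes [ 71.1 -70.6 181.1]
yaw -0.001146622081746429
offset at final yaw [ 71.3 -70.5 181. ]
(array([ 5.44115877e+02, -1.43541216e+01,  3.15313054e-02]), np.int64(27), np.float64(0.15367093513283084))
```

View pics/w6.png

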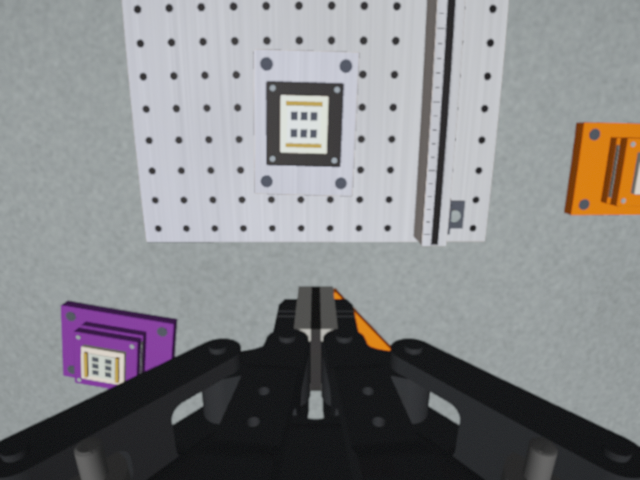

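View pics/d6.png

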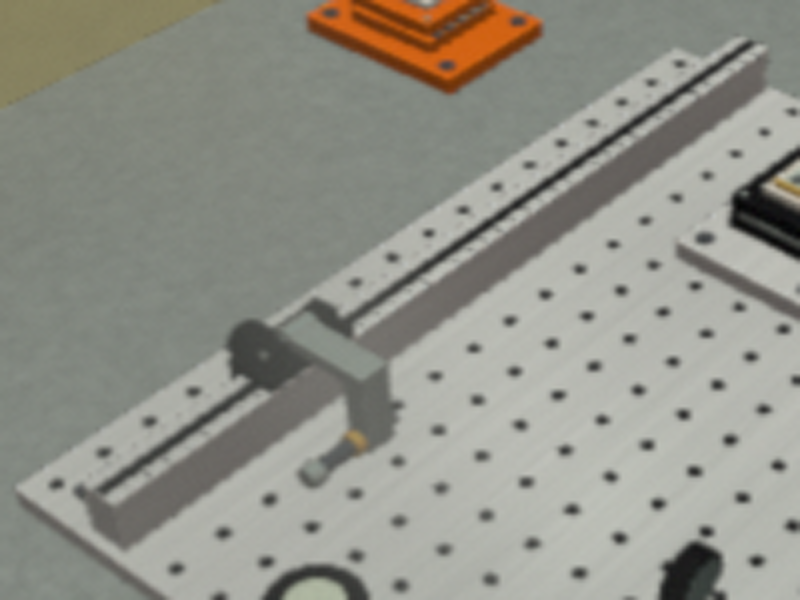

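View pics/s6c.png

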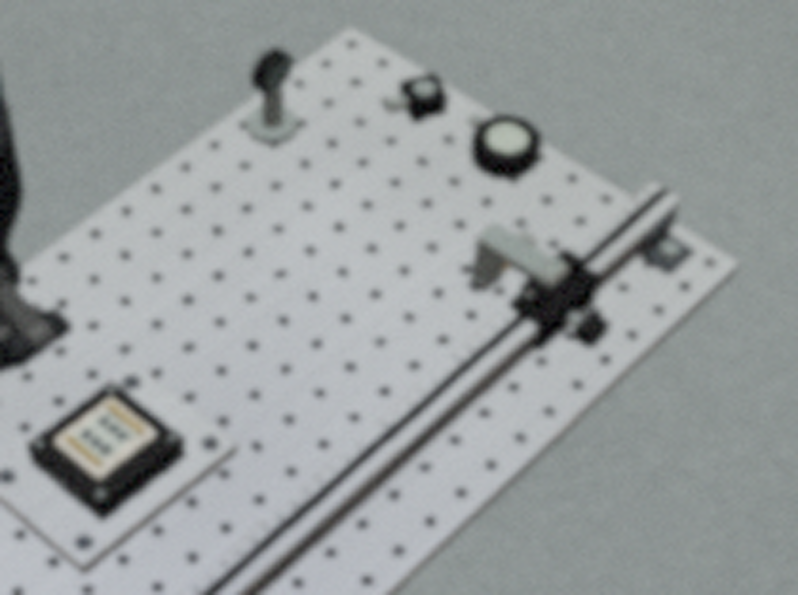

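```bash
python3 - <<'E'
from h import *
import pickle
c=pickle.load(open('w6.pkl','rb'))
im=cv2.imread('pics/w6.png')
cv2.imwrite('pics/w6c.png',cv2.resize(im[35:215,235:455],None,fx=3.6,fy=3.3,interpolation=cv2.INTER_CUBIC))
print(w2b(P,ray(c,[(255,51),(358,52),(254,192),(351,196)],24.7)).round(1)); print(w2b(P,ray(c,[(417,238),(427,100)],12.7)).round(1))
E
```

```text
[[ -45.7  -72.2   24.7]
 [  31.8  -73.1   24.7]
 [ -50.4 -179.3   24.7]
 [  28.8 -182.7   24.7]]
[[  88.7 -221.6   12.7]
 [  89.5 -106.5   12.7]]
```

View pics/w6c.png

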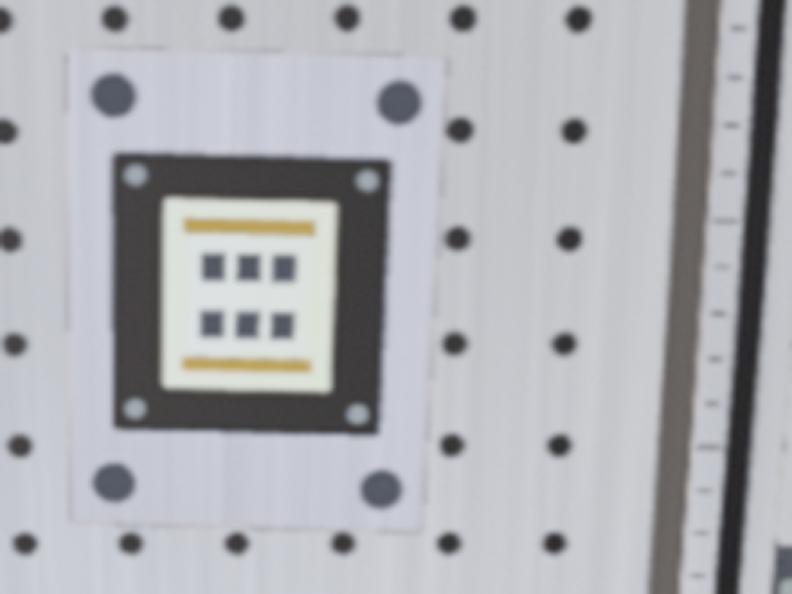

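>>> {"method": "servo_tool", "body": {
  "increments": [
    {"offset": [35, -40, 0], "yaw": 0},
    {"offset": [36, -42, 0], "yaw": 0},
    {"offset": [0, 0, 60], "yaw": 0},
    {"offset": [0, 0, 60], "yaw": 0},
    {"offset": [0, 0, 40], "yaw": 0},
    {"offset": [0, 0, 18], "yaw": 0},
    {"offset": [0, 0, 2], "yaw": 0},
    {"offset": [0, 0, 0], "yaw": 0}
  ]
}}

```text
time_s: 9.28
tool_pos: [468.2, -145.2, 19.0]
eef_rot: [0.001, 0.696, 0.718, 0.0]
force: [-0.0, 0.0, -0.5]
gripper_width: 0.3
```

```bash
python3 - <<'E'
from h import *
plan(b2w(P,[[-55,-127,18]])[0],.0313)
E
```

```text
tool_pos [ 468.2 -145.2   19. ] F [-0.   0.  -0.5] ya 0.032 tilt [ 0.001 -0.001] t 9.275
offset now-axes [ 1.3 25.7  1. ]
yaw 0.0008611928793880175
offset at final yaw [ 1.3 25.7  1. ]
```

>>> {"method": "servo_tool", "body": {
  "increments": [
    {"offset": [1, 10, 0], "yaw": 0},
    {"offset": [0, 8, 0], "yaw": 0},
    {"offset": [0, 6, 0], "yaw": 0},
    {"offset": [0, 6, 0], "yaw": 0},
    {"offset": [0, 6, 0], "yaw": 0},
    {"offset": [0, 6, 0], "yaw": 0},
    {"offset": [0, 6, 0], "yaw": 0},
    {"offset": [0, 6, 0], "yaw": 0}
  ]
}}

```text
time_s: 10.28
tool_pos: [521.7, -142.9, 18.2]
eef_rot: [-0.0, 0.696, 0.718, -0.0]
force: [-1.4, -0.5, 1.8]
gripper_width: -0.2
```

```bash
python3 - <<'E'
from h import *
import pickle
plan(b2w(P,[[-3,-127,18]])[0],.0313)
c=vision.calibration('scene');im=vision.camera('scene')
cv2.imwrite('pics/s7.png',cv2.resize(im[200:350,200:370],None,fx=4.4,fy=4,interpolation=cv2.INTER_CUBIC))
E
```

```text
tool_pos [ 521.7 -142.9   18.2] F [-1.4 -0.5  1.8] ya 0.031 tilt [-0. -0.] t 10.275
offset now-axes [ 0.6 24.1  0.2]
yaw -0.00030221016509290877
offset at final yaw [ 0.6 24.1  0.2]
```

View pics/s7.png

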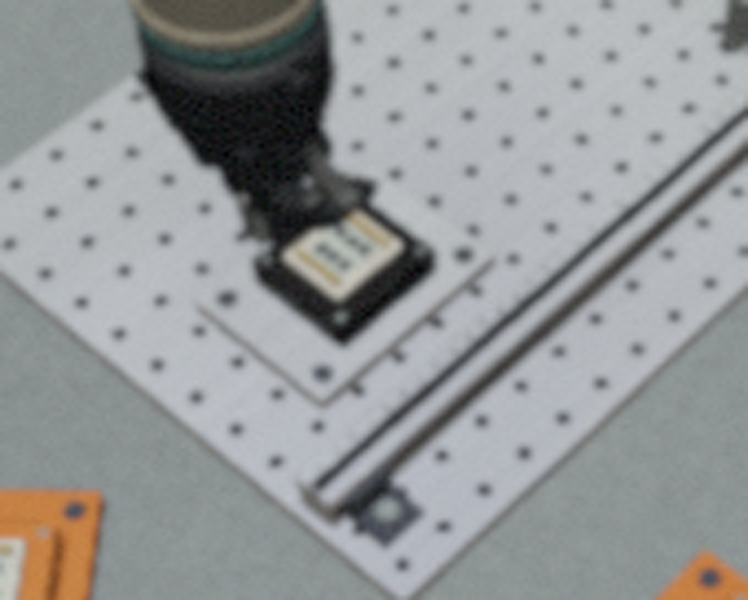

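>>> {"method": "servo_tool", "body": {
  "increments": [
    {"offset": [0, 5, 0], "yaw": 0},
    {"offset": [0, 4, 0], "yaw": 0},
    {"offset": [0, 4, 0], "yaw": 0},
    {"offset": [0, 3, 0], "yaw": 0},
    {"offset": [0, 3, 0], "yaw": 0},
    {"offset": [0, 0, 0], "yaw": 0}
  ]
}}

```text
time_s: 11.08
tool_pos: [541.1, -142.4, 18.3]
eef_rot: [0.001, 0.696, 0.718, 0.0]
force: [0.1, 0.6, -1.3]
gripper_width: -0.5
```

>>> {"method": "servo_tool", "body": {
  "increments": [
    {"offset": [0, 2, 0], "yaw": 0},
    {"offset": [0, 2, 0], "yaw": 0},
    {"offset": [0, 2, 0], "yaw": 0},
    {"offset": [0, 1, 0], "yaw": 0},
    {"offset": [0, 1, 0], "yaw": 0}
  ]
}}

```text
time_s: 11.7
tool_pos: [547.6, -142.1, 18.3]
eef_rot: [-0.001, 0.696, 0.718, -0.001]
force: [-5.5, -1.1, 2.6]
gripper_width: -0.0
```

```bash
python3 - <<'E'
from h import *
import pickle
plan(b2w(P,[[-3,-127,18]])[0],.0313)
c=vision.calibration('scene');im=vision.camera('scene')
cv2.imwrite('pics/s8.png',cv2.resize(im[200:350,200:370],None,fx=4.4,fy=4,interpolation=cv2.INTER_CUBIC))
E
```

```text
tool_pos [ 547.6 -142.1   18.3] F [-5.5 -1.1  2.6] ya 0.031 tilt [-0.002 -0.   ] t 11.7
offset now-axes [ 0.6 -1.8  0.3]
yaw 0.0001297803228124117
offset at final yaw [ 0.6 -1.8  0.3]
```

View pics/s8.png

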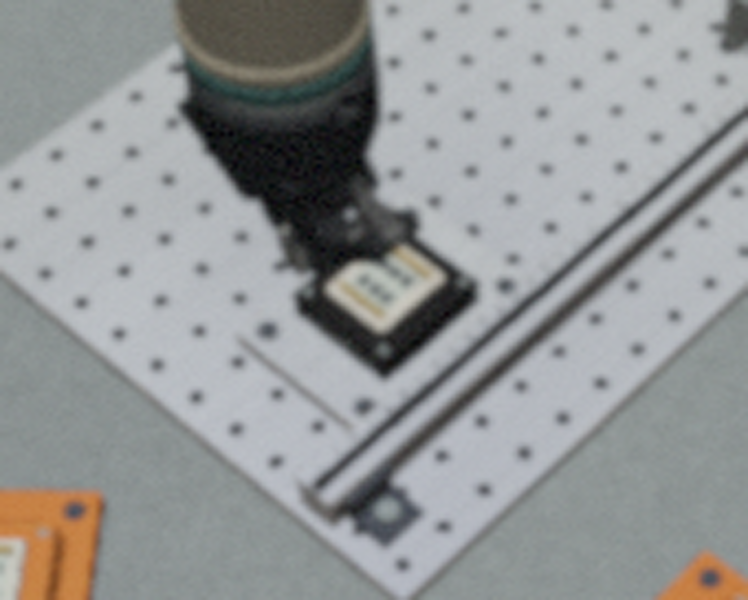

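>>> {"method": "servo_tool", "body": {
  "increments": [
    {"offset": [0, 1, 0], "yaw": 0},
    {"offset": [0, 1, 0], "yaw": 0},
    {"offset": [0, 0, 0], "yaw": 0}
  ]
}}

```text
time_s: 12.12
tool_pos: [547.6, -142.0, 18.3]
eef_rot: [-0.002, 0.696, 0.718, -0.002]
force: [-7.7, -1.8, 6.7]
gripper_width: -0.1
```

>>> {"method": "servo_tool", "body": {
  "increments": [
    {"offset": [0, -12, 0], "yaw": 0},
    {"offset": [0, -15, 0], "yaw": 0},
    {"offset": [0, 0, -60], "yaw": 0},
    {"offset": [0, 0, -60], "yaw": 0},
    {"offset": [-48, 34, -30], "yaw": 0},
    {"offset": [-48, 34, 0], "yaw": 0},
    {"offset": [0, 0, 0], "yaw": 0},
    {"offset": [0, 0, 0], "yaw": 0}
  ],
  "jaw": 0
}}

```text
time_s: 13.12
tool_pos: [591.6, -233.8, 165.8]
eef_rot: [-0.001, 0.696, 0.718, 0.0]
force: [-0.1, -0.1, -0.8]
gripper_width: 42.6
```

```bash
python3 - <<'E'
from h import *
import pickle
s=readout.read_state(); print(s['gripper_width'], w2b(P,s['tool_pos']))
plan(b2w(P,[[41,-210,18]])[0],.0313)
c=vision.calibration('wrist');im=vision.camera('wrist');pickle.dump(c,open('w9.pkl','wb'))
cv2.imwrite('pics/w9.png',im)
E
```

```text
42.61713016888282 [[  39.94069884 -220.6162765   165.77905787]]
tool_pos [ 591.6 -233.8  165.8] F [-0.1 -0.1 -0.8] ya 0.03 tilt [-0.001  0.001] t 13.125
offset now-axes [ 10.4   1.2 147.8]
yaw -0.0009263016215039777
offset at final yaw [ 10.6   1.1 147.8]
```

View pics/w9.png

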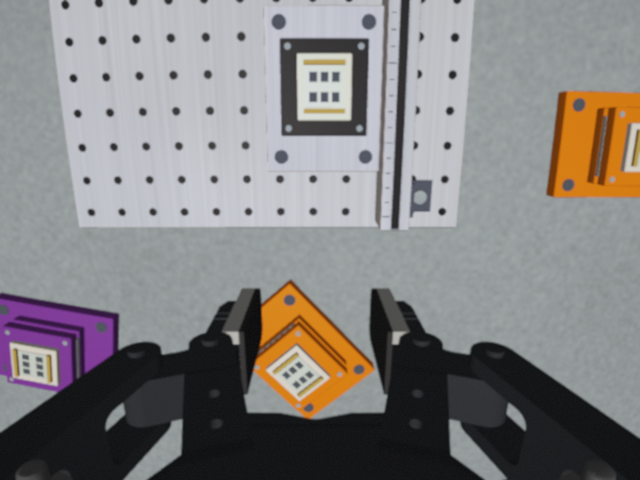

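```bash
python3 - <<'E'
from h import *
import pickle
c=pickle.load(open('w9.pkl','rb'))
print(w2b(P,ray(c,[(291,282)],12)), w2b(P,ray(c,[(268,170),(376,172),(265,4),(384,8)],24.7)))
E
```

```text
[[  18.98761453 -271.24888984   12.        ]] [[   4.71038819 -179.61388452   24.7       ]
 [  82.77543043 -181.0649727    24.7       ]
 [   5.67271334  -70.00506145   24.7       ]
 [  84.48974945  -72.40255913   24.7       ]]
```

>>> {"method": "servo_tool", "body": {
  "increments": [
    {"offset": [8, 1, 0], "yaw": 0},
    {"offset": [0, 0, 60], "yaw": 0},
    {"offset": [0, 0, 60], "yaw": 0},
    {"offset": [0, 0, 22], "yaw": 0},
    {"offset": [0, 0, 8], "yaw": 0},
    {"offset": [0, 0, 0], "yaw": 0}
  ]
}}

```text
time_s: 13.92
tool_pos: [593.4, -225.6, 17.2]
eef_rot: [0.0, 0.696, 0.718, 0.0]
force: [0.1, -0.2, -0.4]
gripper_width: 42.7
```

```bash
python3 - <<'E'
from h import *
s=readout.read_state(); print(w2b(P,s['tool_pos']))
plan(b2w(P,[[41,-192,16]])[0],.0313)
im=vision.camera('wrist')
cv2.imwrite('pics/w10.png',im)
im=vision.camera('scene')
cv2.imwrite('pics/s10.png',cv2.resize(im[200:350,200:370],None,fx=4.4,fy=4,interpolation=cv2.INTER_CUBIC))
E
```

```text
[[  42.0053365  -212.51077534   17.19194237]]
tool_pos [ 593.4 -225.6   17.2] F [ 0.1 -0.2 -0.4] ya 0.032 tilt [ 0.001 -0.   ] t 13.925
offset now-axes [20.5 -1.   1.2]
yaw 0.00036380505219524295
offset at final yaw [20.5 -1.   1.2]
```

View pics/w10.png

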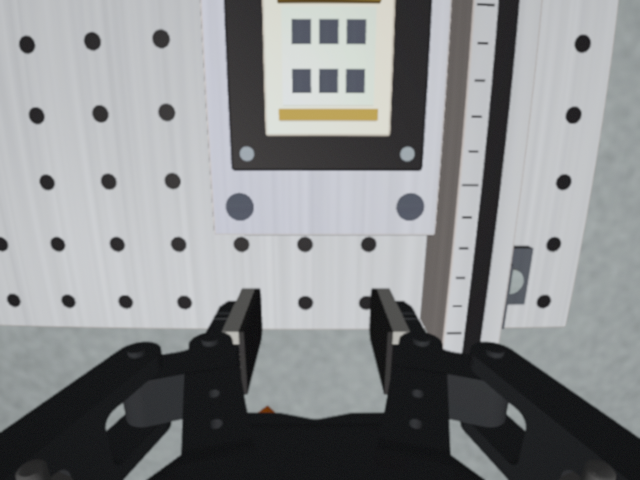

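View pics/s10.png

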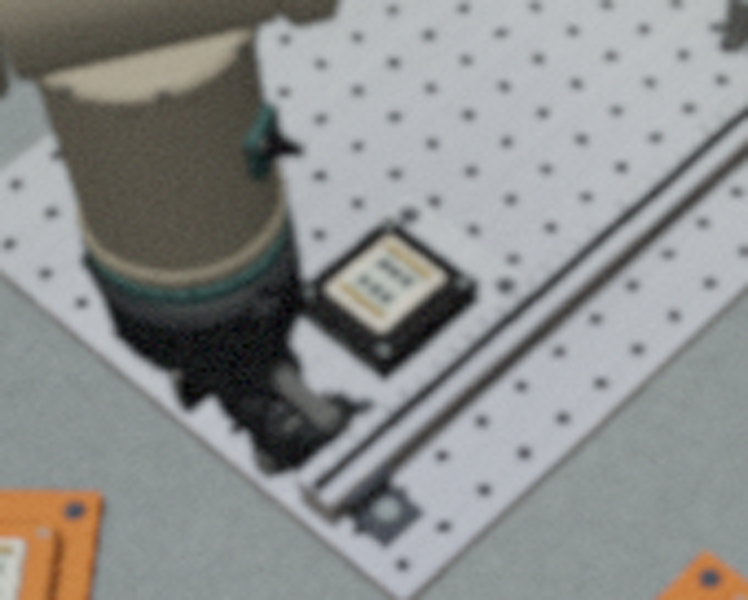

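>>> {"method": "servo_tool", "body": {
  "increments": [
    {"offset": [8, -1, 2], "yaw": 0},
    {"offset": [8, 0, 0], "yaw": 0},
    {"offset": [6, 0, 0], "yaw": 0},
    {"offset": [6, 0, 0], "yaw": 0},
    {"offset": [6, 0, 0], "yaw": 0},
    {"offset": [6, 0, 0], "yaw": 0}
  ]
}}

```text
time_s: 14.78
tool_pos: [591.1, -186.0, 14.8]
eef_rot: [0.0, 0.696, 0.718, -0.0]
force: [-0.0, -1.4, 0.8]
gripper_width: 42.4
```

```bash
python3 - <<'E'
from h import *
s=readout.read_state(); print(w2b(P,s['tool_pos']),s['force'],s['ft_torque'])
im=vision.camera('wrist')
cv2.imwrite('pics/w11.png',im)
E
```

```text
[[  40.92591622 -172.90282836   14.81450233]] [-0.00834828 -1.41844655  0.81388587] [-0.30741134  0.0274821   0.00411206]
```

View pics/w11.png

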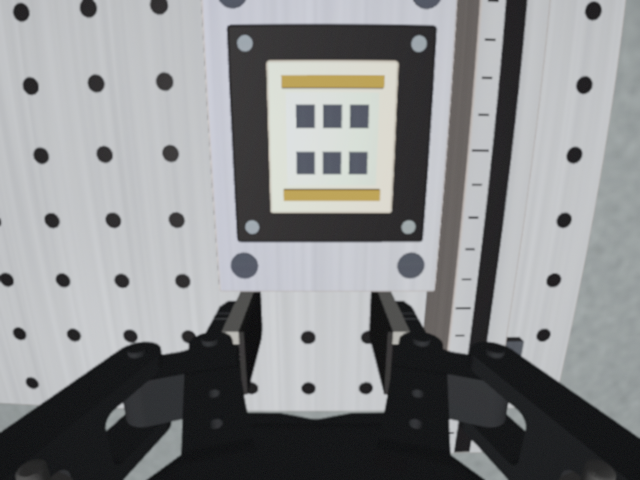

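>>> {"method": "servo_tool", "body": {
  "increments": [
    {"offset": [7, 0, 0], "yaw": 0},
    {"offset": [7, 0, 0], "yaw": 0},
    {"offset": [7, 0, 0], "yaw": 0},
    {"offset": [7, 0, 0], "yaw": 0},
    {"offset": [7, 0, 0], "yaw": 0},
    {"offset": [7, 0, 0], "yaw": 0},
    {"offset": [7, 0, 0], "yaw": 0},
    {"offset": [7, 0, 0], "yaw": 0}
  ]
}}

```text
time_s: 15.82
tool_pos: [589.2, -129.7, 14.7]
eef_rot: [0.0, 0.696, 0.718, -0.0]
force: [-0.0, -1.5, -0.4]
gripper_width: 42.8
```

>>> {"method": "servo_tool", "body": {
  "increments": [
    {"offset": [7, 0, 0], "yaw": 0},
    {"offset": [7, 0, 0], "yaw": 0},
    {"offset": [7, 0, 0], "yaw": 0},
    {"offset": [7, 0, 0], "yaw": 0},
    {"offset": [7, 0, 0], "yaw": 0},
    {"offset": [5, 0, 0], "yaw": 0},
    {"offset": [4, 0, 0], "yaw": 0},
    {"offset": [2, 0, 0], "yaw": 0}
  ]
}}

```text
time_s: 16.82
tool_pos: [587.7, -84.0, 14.7]
eef_rot: [-0.0, 0.696, 0.718, -0.0]
force: [-0.2, -1.1, 0.1]
gripper_width: 42.6
```

```bash
python3 - <<'E'
from h import *
import pickle
s=readout.read_state(); print(w2b(P,s['tool_pos']),s['force'],s['ft_torque'])
c=vision.calibration('wrist');im=vision.camera('wrist');pickle.dump(c,open('w12.pkl','wb'))
cv2.imwrite('pics/w12.png',im)
im=vision.camera('side');cv2.imwrite('pics/d12.png',cv2.resize(im[195:345,190:390],None,fx=4,fy=4,interpolation=cv2.INTER_CUBIC))
E
```

```text
[[ 40.72413084 -70.84306309  14.6670464 ]] [-0.22585903 -1.05109945  0.1190097 ] [-0.19993923  0.06051071 -0.02203021]
```

View pics/w12.png

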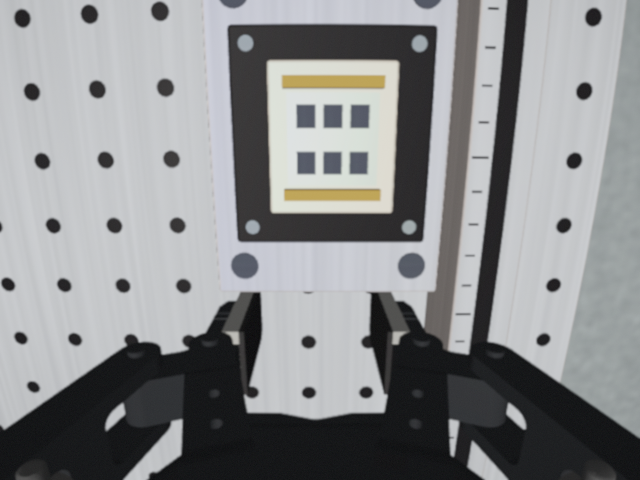

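View pics/d12.png

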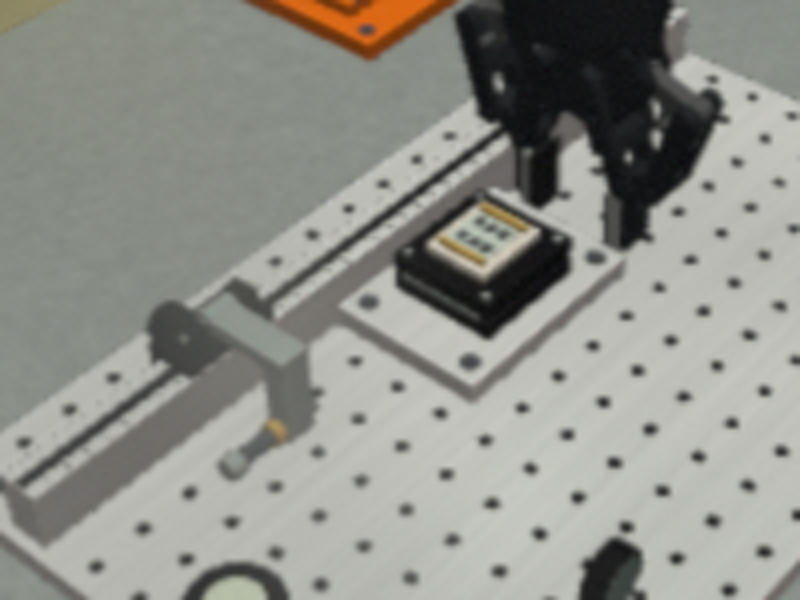

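>>> {"method": "servo_tool", "body": {
  "increments": [
    {"offset": [6, 0, 0], "yaw": 0},
    {"offset": [6, 0, 0], "yaw": 0},
    {"offset": [6, 0, 0], "yaw": 0},
    {"offset": [6, 0, 0], "yaw": 0},
    {"offset": [5, 0, 0], "yaw": 0},
    {"offset": [4, 0, 0], "yaw": 0},
    {"offset": [2, 0, 0], "yaw": 0},
    {"offset": [2, 0, 0], "yaw": 0}
  ]
}}

```text
time_s: 17.92
tool_pos: [586.6, -47.2, 14.7]
eef_rot: [0.0, 0.696, 0.718, -0.0]
force: [0.2, -2.0, -0.2]
gripper_width: 42.7
```

```bash
python3 - <<'E'
from h import *
import pickle
s=readout.read_state(); print(w2b(P,s['tool_pos']),s['force'],s['ft_torque'])
im=vision.camera('side');cv2.imwrite('pics/d13.png',cv2.resize(im[195:345,190:390],None,fx=4,fy=4,interpolation=cv2.INTER_CUBIC))
E
```

```text
[[ 40.8026764  -34.04039172  14.7256131 ]] [ 0.23857586 -2.0205969  -0.23686738] [-0.20348346  0.08144294  0.04787771]
```

View pics/d13.png

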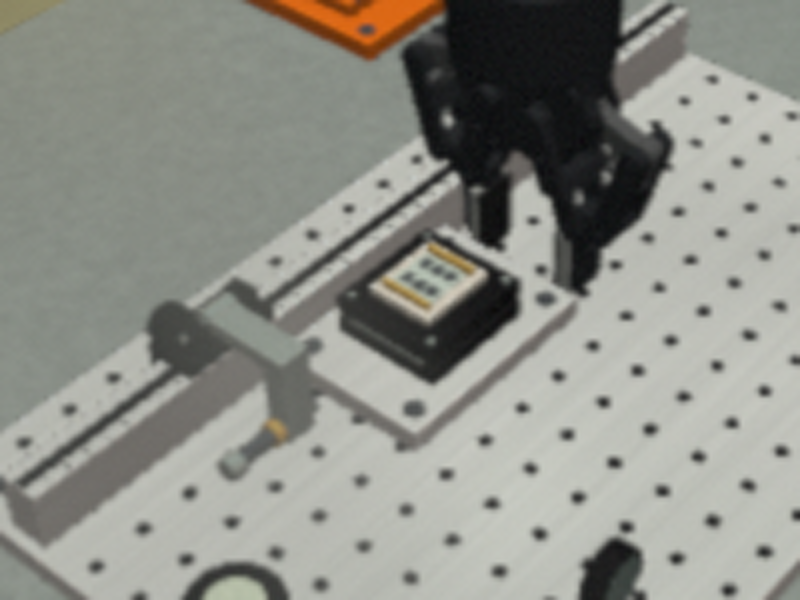

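>>> {"method": "servo_tool", "body": {
  "increments": [
    {"offset": [1.5, 0, 0], "yaw": 0},
    {"offset": [1.5, 0, 0], "yaw": 0},
    {"offset": [1.5, 0, 0], "yaw": 0},
    {"offset": [1.5, 0, 0], "yaw": 0}
  ]
}}

```text
time_s: 18.48
tool_pos: [586.4, -41.2, 14.7]
eef_rot: [0.0, 0.696, 0.718, -0.0]
force: [-0.9, -1.7, 0.4]
gripper_width: 42.5
```

>>> {"method": "servo_tool", "body": {
  "increments": [
    {"offset": [1, 0, 0], "yaw": 0},
    {"offset": [1, 0, 0], "yaw": 0}
  ]
}}

```text
time_s: 18.73
tool_pos: [586.4, -39.2, 14.7]
eef_rot: [0.0, 0.696, 0.718, -0.0]
force: [-0.7, -1.1, 0.7]
gripper_width: 43.3
```

>>> {"method": "servo_tool", "body": {
  "increments": [
    {"offset": [1, 0, 0], "yaw": 0},
    {"offset": [1, 0, 0], "yaw": 0}
  ]
}}

```text
time_s: 18.98
tool_pos: [586.3, -37.2, 14.7]
eef_rot: [0.0, 0.696, 0.718, -0.0]
force: [-0.6, -1.0, -0.4]
gripper_width: 42.7
```

```bash
python3 - <<'E'
from h import *
s=readout.read_state(); print(w2b(P,s['tool_pos']),s['force'],s['ft_torque'])
im=vision.camera('side');cv2.imwrite('pics/d14.png',cv2.resize(im[225:315,230:350],None,fx=6.6,fy=6.6,interpolation=cv2.INTER_CUBIC))
E
```

```text
[[ 40.76646025 -23.99388673  14.69111061]] [-0.64162049 -0.98034788 -0.39860536] [-2.33634627e-01  3.12375056e-05  8.12914116e-03]
```

View pics/d14.png

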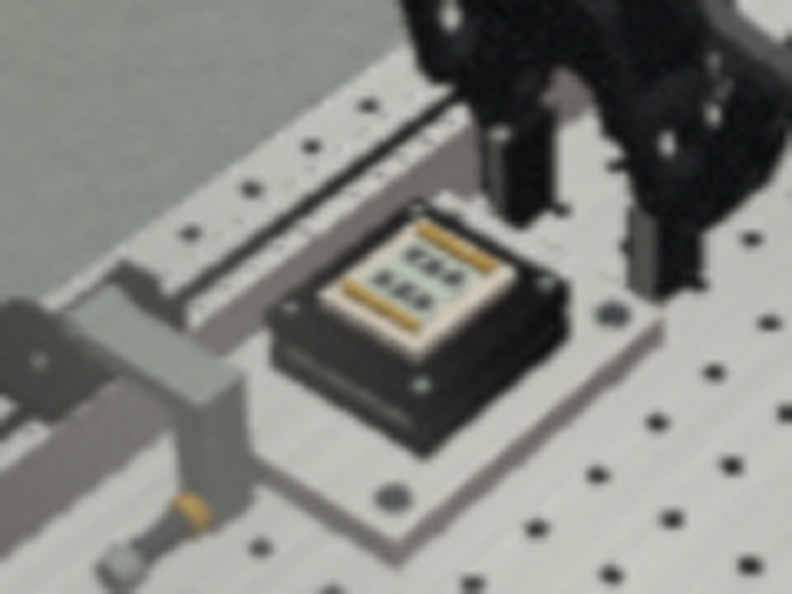

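>>> {"method": "servo_tool", "body": {
  "increments": [
    {"offset": [1, 0, 0], "yaw": 0},
    {"offset": [1, 0, 0], "yaw": 0}
  ]
}}

```text
time_s: 19.27
tool_pos: [586.3, -35.2, 14.7]
eef_rot: [0.0, 0.696, 0.718, -0.0]
force: [0.1, -1.4, 0.5]
gripper_width: 42.6
```

>>> {"method": "servo_tool", "body": {
  "increments": [
    {"offset": [1, 0, 0], "yaw": 0},
    {"offset": [1, 0, 0], "yaw": 0}
  ]
}}

```text
time_s: 19.52
tool_pos: [586.3, -34.7, 14.7]
eef_rot: [0.001, 0.696, 0.718, -0.001]
force: [-0.1, -7.1, -0.7]
gripper_width: 42.7
```

>>> {"method": "servo_tool", "body": {
  "increments": [
    {"offset": [0.6, 0, 0], "yaw": 0},
    {"offset": [0.6, 0, 0], "yaw": 0},
    {"offset": [0, 0, 0], "yaw": 0}
  ]
}}

```text
time_s: 19.9
tool_pos: [586.3, -34.5, 14.8]
eef_rot: [0.002, 0.696, 0.719, -0.001]
force: [-0.6, -8.9, -0.6]
gripper_width: 42.5
```

```bash
python3 - <<'E'
from h import *
import pickle
s=readout.read_state(); print(w2b(P,s['tool_pos']),s['force'],s['ft_torque'])
c=vision.calibration('wrist');im=vision.camera('wrist');pickle.dump(c,open('w15.pkl','wb'))
cv2.imwrite('pics/w15.png',im)
print(readout.read_state()['force'])
E
```

```text
[[ 40.84864052 -21.33081898  14.76072342]] [-0.58422213 -8.91066    -0.57438139] [-1.52572313  0.11169604 -0.0113677 ]
[-0.67226688 -8.91801292 -0.85162526]
```

View pics/w15.png

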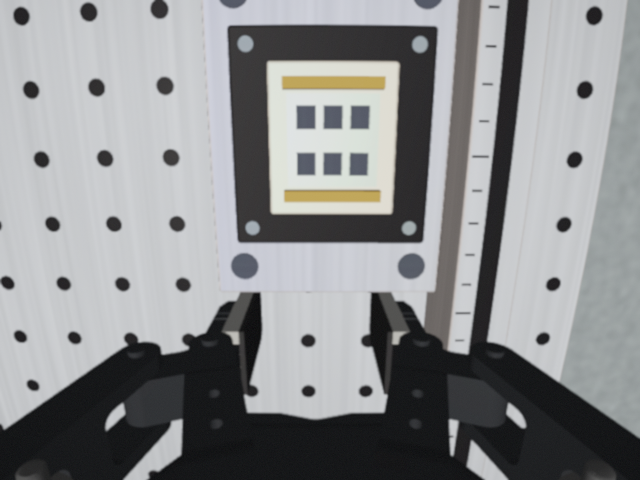

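>>> {"method": "servo_tool", "body": {
  "increments": [
    {"offset": [0.8, 0, 0], "yaw": 0},
    {"offset": [0.7, 0, 0], "yaw": 0},
    {"offset": [0, 0, 0], "yaw": 0}
  ]
}}

```text
time_s: 20.32
tool_pos: [586.3, -34.4, 14.8]
eef_rot: [0.002, 0.695, 0.719, -0.002]
force: [0.0, -12.1, -1.1]
gripper_width: 42.8
```

>>> {"method": "servo_tool", "body": {
  "increments": [
    {"offset": [0.2, 0, 0], "yaw": 0},
    {"offset": [0, 0, 0], "yaw": 0},
    {"offset": [0, 0, 0], "yaw": 0},
    {"offset": [0, 0, 0], "yaw": 0},
    {"offset": [0, 0, 0], "yaw": 0},
    {"offset": [0, 0, 0], "yaw": 0}
  ]
}}

```text
time_s: 21.08
tool_pos: [586.3, -34.3, 14.8]
eef_rot: [0.002, 0.695, 0.719, -0.002]
force: [-1.3, -14.5, -0.7]
gripper_width: 42.4
```

>>> {"method": "servo_tool", "body": {
  "increments": [
    {"offset": [-0.5, 0, 0], "yaw": 0},
    {"offset": [0, 0, 0], "yaw": 0},
    {"offset": [0, 0, 0], "yaw": 0},
    {"offset": [0, 0, 0], "yaw": 0}
  ]
}}

```text
time_s: 21.58
tool_pos: [586.3, -34.4, 14.8]
eef_rot: [0.002, 0.695, 0.719, -0.002]
force: [-0.4, -11.7, -0.6]
gripper_width: 42.5
```

>>> {"method": "servo_tool", "body": {
  "increments": [
    {"offset": [0, 0, 0], "yaw": 0},
    {"offset": [0, 0, 0], "yaw": 0},
    {"offset": [0, 0, 0], "yaw": 0}
  ]
}}

```text
time_s: 21.95
tool_pos: [586.3, -34.4, 14.8]
eef_rot: [0.002, 0.695, 0.719, -0.002]
force: [-0.9, -12.9, -0.7]
gripper_width: 42.9
```

>>> {"method": "servo_tool", "body": {
  "increments": [
    {"offset": [-2, 0, 0], "yaw": 0},
    {"offset": [-3, 0, 0], "yaw": 0},
    {"offset": [-10, 0, 0], "yaw": 0},
    {"offset": [-15, 0, 0], "yaw": 0},
    {"offset": [0, 0, -60], "yaw": 0},
    {"offset": [0, 0, -60], "yaw": 0},
    {"offset": [0, 0, 0], "yaw": 0},
    {"offset": [0, 0, 0], "yaw": 0}
  ]
}}

```text
time_s: 22.95
tool_pos: [586.5, -61.2, 134.4]
eef_rot: [-0.0, 0.696, 0.718, -0.0]
force: [-0.3, 0.5, -1.1]
gripper_width: 42.8
```

```bash
python3 - <<'E'
from h import *
import pickle
s=readout.read_state(); print(w2b(P,s['tool_pos']),s['force'])
c=vision.calibration('wrist');im=vision.camera('wrist');pickle.dump(c,open('w16.pkl','wb'))
cv2.imwrite('pics/w16.png',im)
cv2.imwrite('pics/w16c.png',cv2.resize(im[0:260,240:480],None,fx=2.3,fy=2.3,interpolation=cv2.INTER_CUBIC))
im=vision.camera('side');cv2.imwrite('pics/d16.png',cv2.resize(im[215:315,220:350],None,fx=6,fy=6,interpolation=cv2.INTER_CUBIC))
E
```

```text
[[ 40.25065353 -48.02546206 134.44366515]] [-0.34803904  0.50637887 -1.11357706]
```

View pics/w16.png

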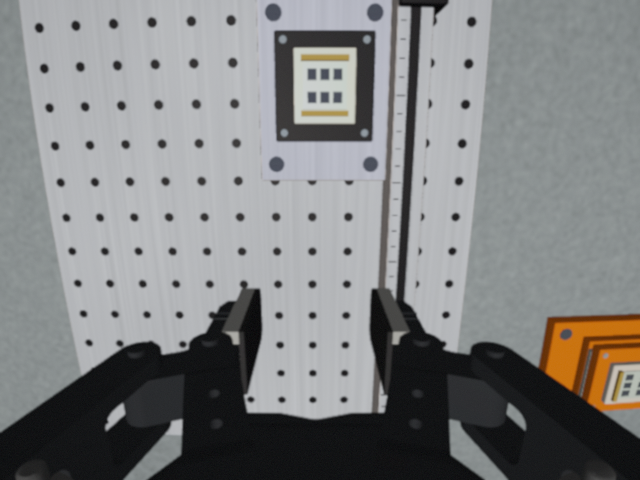

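View pics/w16c.png

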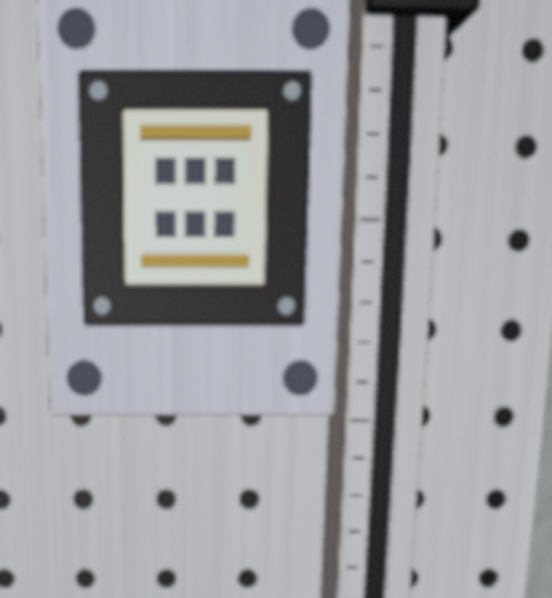

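View pics/d16.png

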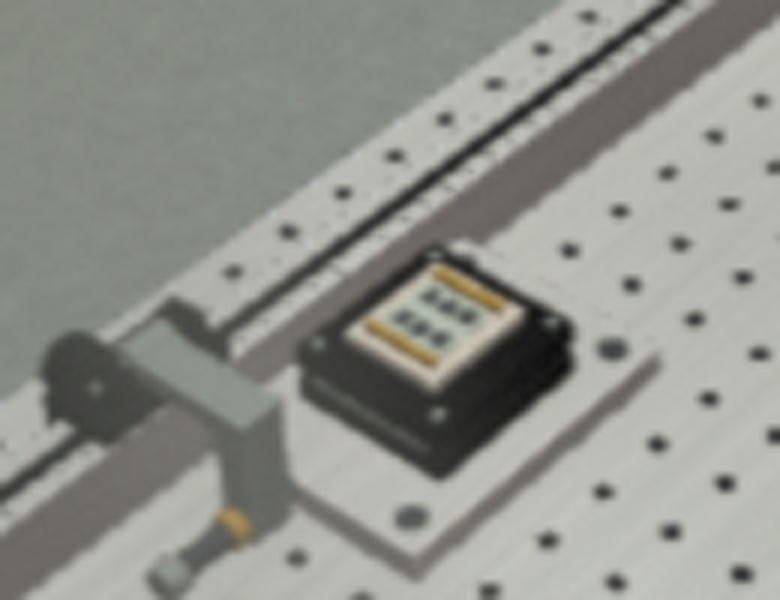

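Flag down, plate at fence and screw. To make sure the plate is flush, I'll press it lightly on the fence side and then repeat the home press.

>>> {"method": "servo_tool", "body": {
  "increments": [
    {"offset": [46, -38, 0], "yaw": 0},
    {"offset": [47, -38, 0], "yaw": 0},
    {"offset": [0, 0, 0], "yaw": 0},
    {"offset": [0, 0, 50], "yaw": 0},
    {"offset": [0, 0, 50], "yaw": 0},
    {"offset": [0, 0, 14], "yaw": 0},
    {"offset": [0, 0, 2], "yaw": 0},
    {"offset": [0, 0, 0], "yaw": 0}
  ],
  "jaw": 1
}}

```text
time_s: 24.05
tool_pos: [509.7, 29.4, 19.7]
eef_rot: [0.001, 0.696, 0.718, 0.001]
force: [0.4, -0.3, 0.2]
gripper_width: 0.2
```

```bash
python3 - <<'E'
from h import *
s=readout.read_state(); print(w2b(P,s['tool_pos']),s['force'],s['gripper_width'])
E
```

```text
[[-33.70302011  44.99525689  19.69117144]] [ 0.35046476 -0.33440612  0.21309146] 0.16890402537727156
```

>>> {"method": "servo_tool", "body": {
  "increments": [
    {"offset": [0, 12, 1], "yaw": 0},
    {"offset": [0, 10, 0], "yaw": 0},
    {"offset": [0, 5, 0], "yaw": 0},
    {"offset": [0, 2, 0], "yaw": 0},
    {"offset": [0, 1, 0], "yaw": 0},
    {"offset": [0, 1, 0], "yaw": 0},
    {"offset": [0, 0, 0], "yaw": 0}
  ]
}}

```text
time_s: 24.92
tool_pos: [538.0, 30.7, 18.0]
eef_rot: [-0.001, 0.696, 0.718, -0.001]
force: [-2.4, -1.0, 5.4]
gripper_width: -0.4
```

```bash
python3 - <<'E'
from h import *
s=readout.read_state(); print(w2b(P,s['tool_pos']),s['force'],s['gripper_width'])
E
```

```text
[[-5.35165329 45.37083324 18.0379846 ]] [-2.42112565 -1.03666982  5.43311339] -0.4288919901354262
```

```bash
python3 - <<'E'
from h import *
im=vision.camera('wrist'); cv2.imwrite('pics/w17.png',im)
im=vision.camera('side');cv2.imwrite('pics/d17.png',cv2.resize(im[215:345,220:400],None,fx=4.4,fy=4.4,interpolation=cv2.INTER_CUBIC))
im=vision.camera('scene');cv2.imwrite('pics/s17.png',cv2.resize(im[130:260,280:440],None,fx=4.6,fy=4.6,interpolation=cv2.INTER_CUBIC))
E
```

```text
(no output)
```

View pics/w17.png

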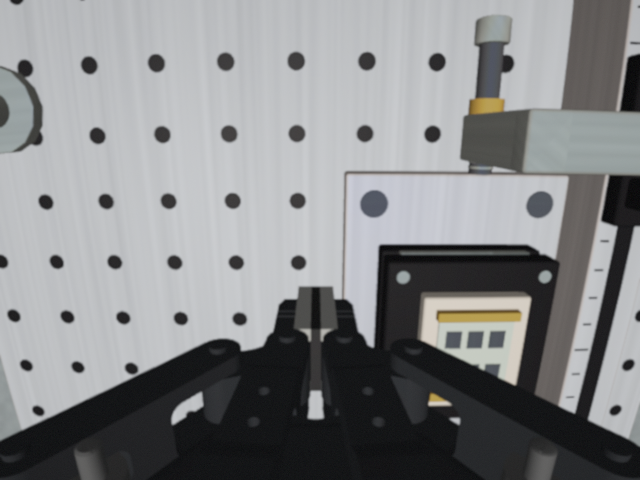

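View pics/d17.png

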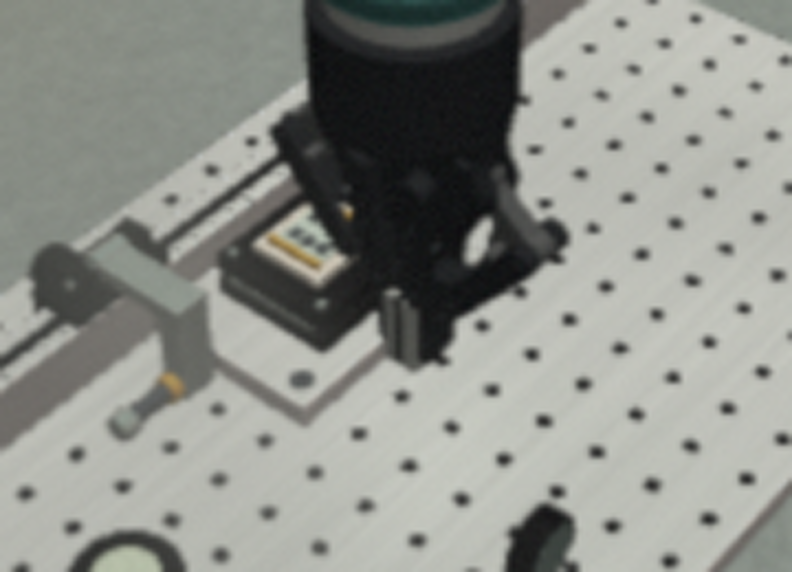

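View pics/s17.png

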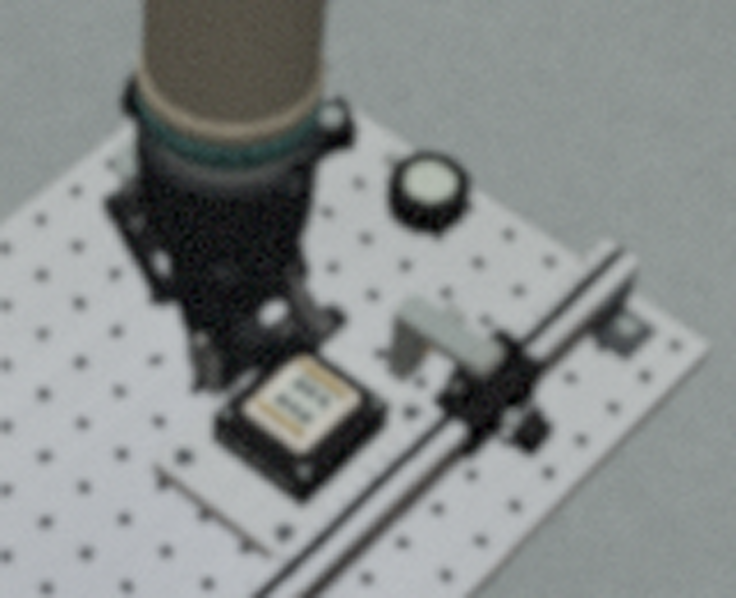

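The wrist view shows the right finger linkage overhanging the socket, which explains the upward force. I'll back off and turn the gripper 90° so that its narrow side faces the stage.

>>> {"method": "servo_tool", "body": {
  "increments": [
    {"offset": [0, -4, 0], "yaw": 0},
    {"offset": [0, -12, 0], "yaw": 0},
    {"offset": [0, -20, -10], "yaw": 0},
    {"offset": [0, -10, -60], "yaw": 0},
    {"offset": [0, 0, 0], "yaw": 0.18},
    {"offset": [0, 0, 0], "yaw": 0.18},
    {"offset": [0, 0, 0], "yaw": 0.18},
    {"offset": [0, 0, 0], "yaw": 0.18}
  ]
}}

```text
time_s: 26.08
tool_pos: [491.3, 29.3, 88.0]
eef_rot: [-0.0, 0.906, 0.424, -0.0]
force: [1.1, 0.6, 0.1]
gripper_width: 0.4
```

>>> {"method": "servo_tool", "body": {
  "increments": [
    {"offset": [0, 0, 0], "yaw": 0.18},
    {"offset": [0, 0, 0], "yaw": 0.18},
    {"offset": [0, 0, 0], "yaw": 0.18},
    {"offset": [0, 0, 0], "yaw": 0.18},
    {"offset": [0, 0, 0], "yaw": 0.13},
    {"offset": [0, 0, 0], "yaw": 0}
  ]
}}

```text
time_s: 26.82
tool_pos: [491.7, 29.4, 87.9]
eef_rot: [-0.0, 1.0, 0.017, -0.0]
force: [0.5, 0.5, -0.2]
gripper_width: 0.0
```

```bash
python3 - <<'E'
from h import *
import pickle
s=readout.read_state(); print(w2b(P,s['tool_pos']),s['force'],s['gripper_width'])
plan(b2w(P,[[-30,45,20]])[0],.0313-np.pi/2)
c=vision.calibration('wrist');im=vision.camera('wrist'); cv2.imwrite('pics/w18.png',im);pickle.dump(c,open('w18.pkl','wb'))
print(fitboard(c,im,P))
E
```

```text
[[-51.73983271  45.50637779  87.91287966]] [ 0.51637142  0.54447008 -0.16913398] 0.021430556475324204
tool_pos [491.7  29.4  87.9] F [ 0.5  0.5 -0.2] ya -1.537 tilt [-0.001  0.   ] t 26.825
offset now-axes [21.8  0.6 67.9]
yaw 0.0020427733172585505
offset at final yaw [21.7  0.5 67.9]
(array([ 5.44621855e+02, -1.41406020e+01,  2.53814907e-02]), np.int64(1), np.float64(1.1403594524587365e-06))
```

View pics/w18.png

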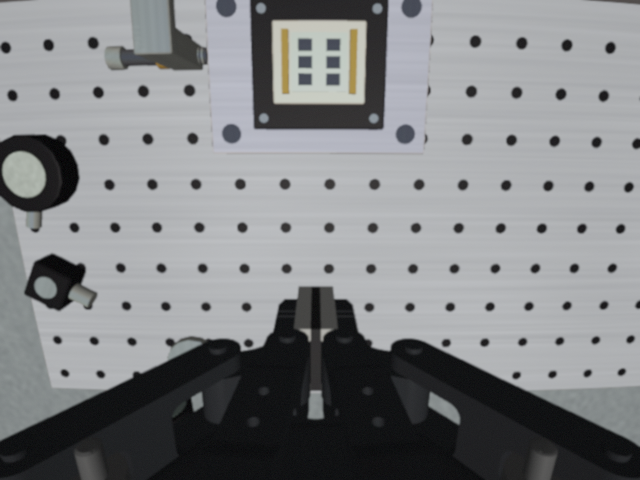

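>>> {"method": "servo_tool", "body": {
  "increments": [
    {"offset": [20, 0, 0], "yaw": 0},
    {"offset": [0, 0, 50], "yaw": 0},
    {"offset": [0, 0, 16], "yaw": 0},
    {"offset": [0, 0, 2], "yaw": 0},
    {"offset": [10, 0, 0], "yaw": 0},
    {"offset": [4, 0, 0], "yaw": 0},
    {"offset": [4, 0, 0], "yaw": 0},
    {"offset": [2, 0, 0], "yaw": 0}
  ]
}}

```text
time_s: 27.88
tool_pos: [533.8, 30.5, 20.1]
eef_rot: [0.0, 1.0, 0.016, 0.0]
force: [0.2, 0.8, -1.3]
gripper_width: 0.1
```

```bash
python3 - <<'E'
from h import *
s=readout.read_state(); print(w2b(P,s['tool_pos']),s['force'],s['gripper_width'])
im=vision.camera('wrist'); cv2.imwrite('pics/w19.png',im)
E
```

```text
[[-9.60708758 45.34962889 20.11911128]] [ 0.15116686  0.78001792 -1.26360524] 0.0965964807912527
```

View pics/w19.png

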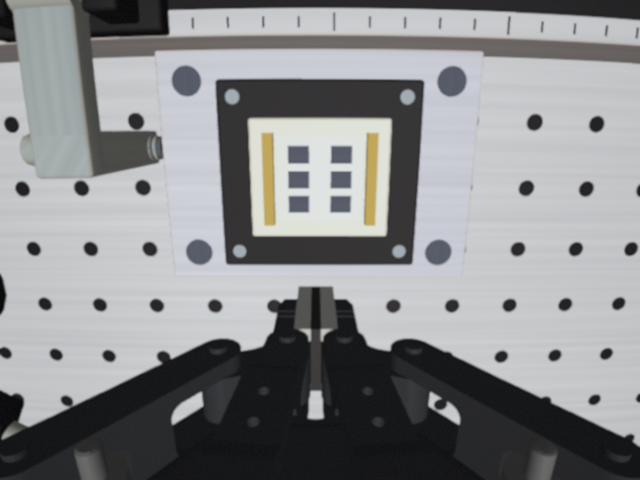

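>>> {"method": "servo_tool", "body": {
  "increments": [
    {"offset": [2, 0, 0], "yaw": 0},
    {"offset": [1, 0, 0], "yaw": 0},
    {"offset": [1, 0, 0], "yaw": 0},
    {"offset": [0, 0, 0], "yaw": 0}
  ]
}}

```text
time_s: 28.42
tool_pos: [537.2, 30.7, 19.7]
eef_rot: [0.0, 1.0, 0.016, 0.0]
force: [0.2, -0.0, 0.5]
gripper_width: -0.2
```

>>> {"method": "servo_tool", "body": {
  "increments": [
    {"offset": [1, 0, 0], "yaw": 0},
    {"offset": [1, 0, 0], "yaw": 0},
    {"offset": [0, 0, 0], "yaw": 0}
  ]
}}

```text
time_s: 28.8
tool_pos: [537.7, 30.8, 19.4]
eef_rot: [0.0, 1.0, 0.016, -0.002]
force: [-3.9, -0.0, 2.1]
gripper_width: -0.3
```

>>> {"method": "servo_tool", "body": {
  "increments": [
    {"offset": [1, 0, 0], "yaw": 0},
    {"offset": [0.5, 0, 0], "yaw": 0},
    {"offset": [0, 0, 0], "yaw": 0},
    {"offset": [0, 0, 0], "yaw": 0}
  ]
}}

```text
time_s: 29.3
tool_pos: [537.8, 30.8, 19.2]
eef_rot: [-0.0, 1.0, 0.016, -0.003]
force: [-6.6, -1.0, 4.1]
gripper_width: -0.1
```

```bash
python3 - <<'E'
from h import *
s=readout.read_state(); print(w2b(P,s['tool_pos']),s['force'],s['gripper_width'])
im=vision.camera('wrist'); cv2.imwrite('pics/w20.png',cv2.resize(im[0:300,0:500],None,fx=1.6,fy=1.6,interpolation=cv2.INTER_CUBIC))
E
```

```text
[[-5.61829537 45.51903319 19.18353841]] [-6.59563168 -1.04597721  4.12746408] -0.056012147495126695
```

View pics/w20.png

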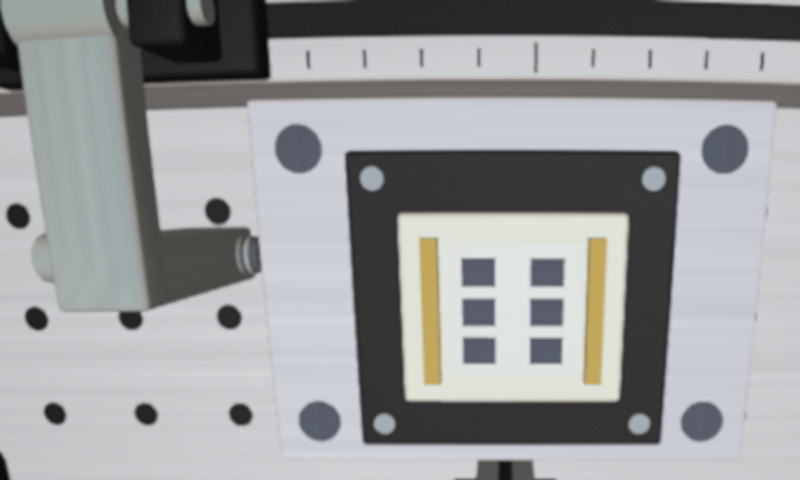

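>>> {"method": "servo_tool", "body": {
  "increments": [
    {"offset": [-3, 0, 0], "yaw": 0},
    {"offset": [-8, 0, 0], "yaw": 0},
    {"offset": [-18, 0, 0], "yaw": 0},
    {"offset": [0, 0, -60], "yaw": 0},
    {"offset": [0, 0, -60], "yaw": 0},
    {"offset": [38, 44, 0], "yaw": 0},
    {"offset": [38, 44, 0], "yaw": 0},
    {"offset": [0, 0, 0], "yaw": -0.18}
  ],
  "jaw": 0
}}

```text
time_s: 30.35
tool_pos: [594.6, -59.2, 140.3]
eef_rot: [0.001, 0.994, 0.107, 0.003]
force: [-0.8, 1.4, -0.6]
gripper_width: 42.7
```

>>> {"method": "servo_tool", "body": {
  "increments": [
    {"offset": [0, 0, 0], "yaw": -0.18},
    {"offset": [0, 0, 0], "yaw": -0.18},
    {"offset": [0, 0, 0], "yaw": -0.18},
    {"offset": [0, 0, 0], "yaw": -0.18},
    {"offset": [0, 0, 0], "yaw": -0.18},
    {"offset": [0, 0, 0], "yaw": -0.18},
    {"offset": [0, 0, 0], "yaw": -0.18},
    {"offset": [0, 0, 0], "yaw": -0.13}
  ]
}}

```text
time_s: 31.35
tool_pos: [591.2, -55.8, 140.0]
eef_rot: [0.001, 0.694, 0.72, 0.001]
force: [-0.6, 0.9, 0.6]
gripper_width: 42.8
```

```bash
python3 - <<'E'
from h import *
s=readout.read_state(); print(w2b(P,s['tool_pos']),s['force'],s['gripper_width'])
plan(b2w(P,[[41,-42,15]])[0],.0313)
E
```

```text
[[ 45.09904118 -42.71670637 139.9846525 ]] [-0.59059543  0.90798984  0.64046009] 42.80134483920145
tool_pos [591.2 -55.8 140. ] F [-0.6  0.9  0.6] ya 0.036 tilt [ 0.002 -0.   ] t 31.35
offset now-axes [  0.8  -4.4 125. ]
yaw 0.004200528878128829
offset at final yaw [  0.7  -4.1 125. ]
```

>>> {"method": "servo_tool", "body": {
  "increments": [
    {"offset": [0, -4, 0], "yaw": 0.004},
    {"offset": [0, 0, 60], "yaw": 0},
    {"offset": [0, 0, 50], "yaw": 0},
    {"offset": [0, 0, 14], "yaw": 0},
    {"offset": [0, 0, 1], "yaw": 0},
    {"offset": [10, 0, 0], "yaw": 0},
    {"offset": [5, 0, 0], "yaw": 0},
    {"offset": [0, 0, 0], "yaw": 0}
  ]
}}

```text
time_s: 32.35
tool_pos: [586.7, -40.2, 15.9]
eef_rot: [0.001, 0.697, 0.717, 0.001]
force: [-0.0, 0.2, -0.1]
gripper_width: 42.8
```

```bash
python3 - <<'E'
from h import *
s=readout.read_state(); print(w2b(P,s['tool_pos']),s['force'],s['gripper_width'])
plan(b2w(P,[[41,-22,15]])[0],.0313)
E
```

```text
[[ 41.108538   -27.03026676  15.92145976]] [-0.0484513   0.21746072 -0.14449379] 42.75086831620142
tool_pos [586.7 -40.2  15.9] F [-0.   0.2 -0.1] ya 0.028 tilt [ 0.002 -0.   ] t 32.35
offset now-axes [ 5.  -0.1  0.9]
yaw -0.0034425204349948224
offset at final yaw [ 5.  -0.1  0.9]
```

>>> {"method": "servo_tool", "body": {
  "increments": [
    {"offset": [2, 0, 1], "yaw": -0.003},
    {"offset": [1, 0, 0], "yaw": 0},
    {"offset": [1, 0, 0], "yaw": 0},
    {"offset": [1, 0, 0], "yaw": 0},
    {"offset": [0, 0, 0], "yaw": 0}
  ]
}}

```text
time_s: 32.98
tool_pos: [585.9, -35.8, 13.6]
eef_rot: [-0.0, 0.696, 0.718, -0.0]
force: [0.4, 0.5, 0.1]
gripper_width: 42.7
```

>>> {"method": "servo_tool", "body": {
  "increments": [
    {"offset": [1, 0, 0], "yaw": 0},
    {"offset": [0.5, 0, 0], "yaw": 0},
    {"offset": [0, 0, 0], "yaw": 0}
  ]
}}

```text
time_s: 33.35
tool_pos: [585.9, -34.9, 13.7]
eef_rot: [0.0, 0.696, 0.718, -0.0]
force: [-0.2, -3.1, -0.2]
gripper_width: 42.5
```

>>> {"method": "servo_tool", "body": {
  "increments": [
    {"offset": [1, 0, 0], "yaw": 0},
    {"offset": [1, 0, 0], "yaw": 0},
    {"offset": [0, 0, 0], "yaw": 0}
  ]
}}

```text
time_s: 33.72
tool_pos: [585.9, -34.6, 13.7]
eef_rot: [0.001, 0.696, 0.718, -0.001]
force: [-0.3, -8.6, -0.7]
gripper_width: 42.5
```

>>> {"method": "servo_tool", "body": {
  "increments": [
    {"offset": [0.8, 0, 0], "yaw": 0},
    {"offset": [0, 0, 0], "yaw": 0},
    {"offset": [0, 0, 0], "yaw": 0}
  ]
}}

```text
time_s: 34.1
tool_pos: [585.9, -34.5, 13.7]
eef_rot: [0.002, 0.696, 0.718, -0.002]
force: [-1.3, -10.7, -0.3]
gripper_width: 42.9
```

>>> {"method": "servo_tool", "body": {
  "increments": [
    {"offset": [0, 0, 0], "yaw": 0},
    {"offset": [0, 0, 0], "yaw": 0},
    {"offset": [0, 0, 0], "yaw": 0},
    {"offset": [0, 0, 0], "yaw": 0}
  ]
}}

```text
time_s: 34.6
tool_pos: [585.9, -34.5, 13.7]
eef_rot: [0.002, 0.696, 0.718, -0.002]
force: [-0.6, -10.3, -1.8]
gripper_width: 42.5
```

Steady at about 10.5 N. I release, back away straight, then lift and check.

>>> {"method": "servo_tool", "body": {
  "increments": [
    {"offset": [-2, 0, 0], "yaw": 0},
    {"offset": [-3, 0, 0], "yaw": 0},
    {"offset": [-10, 0, 0], "yaw": 0},
    {"offset": [-20, 0, 0], "yaw": 0},
    {"offset": [0, 0, -60], "yaw": 0},
    {"offset": [0, 0, -40], "yaw": 0},
    {"offset": [0, 0, 0], "yaw": 0}
  ]
}}

```text
time_s: 35.48
tool_pos: [589.6, -68.2, 117.5]
eef_rot: [0.004, 0.697, 0.717, 0.002]
force: [-0.9, -0.1, -0.3]
gripper_width: 42.5
```

>>> {"method": "servo_tool", "body": {
  "increments": [
    {"offset": [55, -35, -20], "yaw": 0},
    {"offset": [55, -35, 0], "yaw": 0},
    {"offset": [0, -20, 0], "yaw": 0},
    {"offset": [0, 0, 0], "yaw": 0}
  ]
}}

```text
time_s: 35.98
tool_pos: [496.2, 34.2, 131.2]
eef_rot: [-0.001, 0.696, 0.718, -0.001]
force: [-0.3, 0.7, 0.2]
gripper_width: 42.3
```

```bash
python3 - <<'E'
from h import *
s=readout.read_state(); print(w2b(P,s['tool_pos']),s['force'],s['time_s'])
c=vision.calibration('wrist')
im=vision.camera('wrist'); cv2.imwrite('pics/w21.png',im); print(fitboard(c,im,P))
im=vision.camera('side');cv2.imwrite('pics/d21.png',cv2.resize(im[215:345,220:400],None,fx=4.4,fy=4.4,interpolation=cv2.INTER_CUBIC))
im=vision.camera('scene');cv2.imwrite('pics/s21.png',cv2.resize(im[130:260,280:440],None,fx=4.6,fy=4.6,interpolation=cv2.INTER_CUBIC))
E
```

```text
[[-47.09571479  50.15939367 131.15066844]] [-0.28201154  0.71345394  0.16263246] 35.975
(array([ 5.44140040e+02, -1.45786856e+01,  3.25133762e-02]), np.int64(10), np.float64(0.19764283451588566))
```

View pics/w21.png

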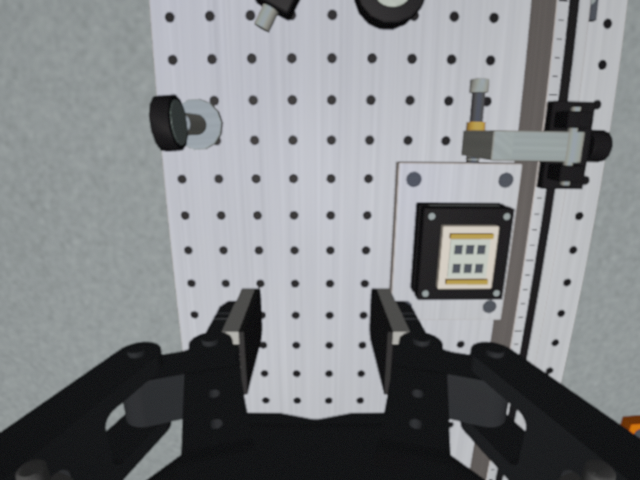

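View pics/s21.png

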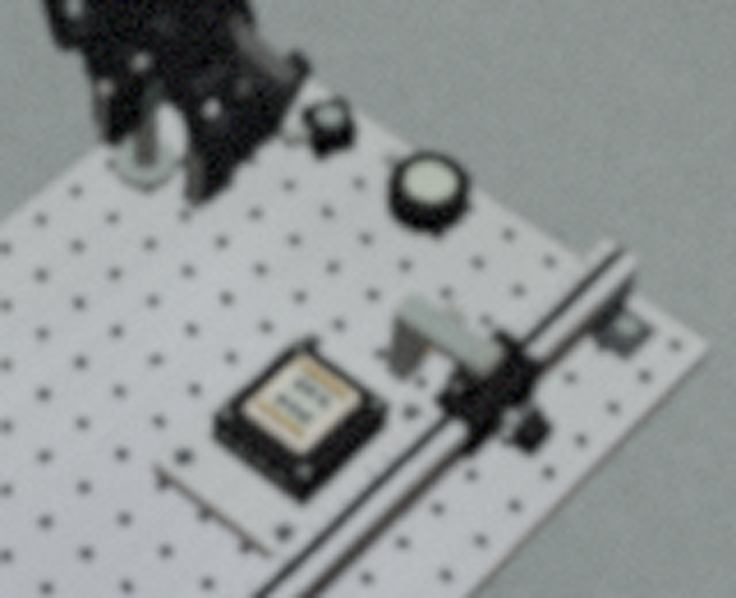

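```bash
python3 - <<'E'
from h import *
c=vision.calibration('wrist')
print(w2b(P,ray(c,[(549,102),(540,187)],64)).round(1))
print(w2b(P,ray(c,[(398,162),(521,164)],24.7)).round(1))
robot.close_job()
E
```

```text
[[ 78.3 133.3  64. ]
 [ 79.5  88.3  64. ]]
[[ 7.7 98.2 24.7]
 [87.8 97.6 24.7]]
the job is handed in; nothing more can be done
```

The job is done and handed in at about 36 s of the 72 s allowed. The stage lies on the fence and touches the adjusting screw, and the flag is fully down.

**Flag:** The first swing was rough. The finger slid off onto the outer face of the leg, which read about 45 N sideways on the tool. I backed off and pressed down on the level arm until it hit its stop, at 62.3–62.6 mm where 62.7 mm was expected, with up to 23 N.

**Stage:** I pushed it onto the fence with about 8 N and slid it along to the screw. I pressed it home at 12–14.5 N, seated it on the fence again at about 7 N, and pressed home once more, steady at about 10.5 N. Then I let go and backed off.

**Last checks:**
- **Contact:** In the pictures the plate's edge is against the fence and its end is on the screw. On the second press it met the screw at the same place as before, to within about 0.2 mm.
- **Stop:** The carriage reads at board y 88 to 133 mm, against 88 to 135 mm at the start. That is no shift within the few mm my pixel readings are good to, though the 45 N push could have caused a smaller one.
- **Linkage on the stage:** While pressing onto the fence, the gripper's finger linkage probably rested lightly on the stage's block (5–7 N upward). I turned the gripper for the final fence press.
- **Bystanders:** I did not touch the lens, the sensor head or the post clamp.

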